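# Pack the jig spares and show the test probe to the inspection camera

### The arm

A 6-joint arm with a two-finger parallel gripper is mounted at the origin on a cart in front of the work surface, level with it; the furniture and walls round the work are solid. World frame = base frame: x ahead of the robot, y to its left, z up, the work surface at z = 0. Lengths are in m, angles in rad, forces in N, time in s.
With the tool pointing down it reaches from about 0.25 to 0.775 m from the base axis. Payload 8.9 kg.
Tool frame: the origin (TCP) lies midway between the tips of the shut fingers; the grasp point (between the pads) lies env.grip_point_offset behind it (env.grip_point_offset is the distance from the TCP to the grasp point, in m); y points along the fingers, z is the direction in which the jaws open and shut, and the axes are right-handed (so a half turn about y gives the same grasp; the last joint's range is limited). The gripper opens to 85 mm and grips with 20 to 120 N. Pads are 22 mm wide; open, the fingers measure 114 mm over their backs; the gripper's body (76 mm by 85 mm) begins 54 mm behind the grasp point. The pads swing forward as they close: fully open they stand 13 mm farther back than shut.
Start: joints at [1.146, 0.291, -0.153, 1.127, 0, 1.431], TCP at [0.148, 0.504, 0.231] pointing down, gripper open.
Joint ranges: [-2.52, 2.52], [-0.91, 1.74], [-1.3, 1.37], [-1.96, 2.02], [-1.52, 1.47], [-3.14, 3.14]. Speed limits (rad/s): [2.22, 2.22, 2.79, 3.14, 3.14, 3.14].

### API

Orientations are given as a 3x3 rotation matrix whose columns are the frame's x, y, z axes.
In Python, from station import readout, cams, order, env gives the robot as it stands.
- The arm moves only by the tool carry_out, never from a script. Its argument "plan" is one flat list of numbers, 6 for each row, row after row: the shift along the tool's x, y, z in mm, then the turn, a rotation vector about the tool's x, y, z in degrees. In form: [dx, dy, dz, ax, ay, az, dx, dy, dz, ax, ay, az, ...]. A call has 1 to 12 rows; each row shifts and turns the commanded pose from where the row before left it, along the tool's axes as they then stand; what a row does not reach is not made up. A row lasts 1/12 s, in which the tool goes at most 41.7 mm and 7.16 degrees, less where a joint would pass 70% of its speed; a pose out of reach is approached as far as the arm can. A call is refused whole if a number of a shift passes 41.7 or a number of a turn 7.16, either way. A call with a gripper value outside its range is refused whole. "hand" is the finger opening in mm, from 0 to 85.4, set as the call begins (left out, the last holds). The fingers move at their own pace and stop on an object; "force" is the grip in N (left out, the last holds). Time passes only in rows, so rows that do not move let the fingers close. It gives the time, the measured TCP pose, the force and the opening at its end, in the units of the state.
- readout.sense(): the state, without advancing time (a new reading comes with each control period).
- cams.get_image(name): name is "scene" or "top" or "wrist"; returns a dict with "image" (420x560x3 uint8, red, green, blue), "camera_matrix" (3x3 intrinsics, pixels), "R" (3x3) and "t" (3): a world point X has camera coordinates R X + t; the wrist camera has in their place "tool_from_camera" (4x4, takes a point from camera to tool coordinates, whose origin is the TCP and whose axes are the tool frame's). Camera axes: x right, y down, z forward; pixel columns grow to the right and rows downward; lengths in m; the calibration is good to about 2 mm. A picture is of the moment at which its call begins: read the wrist's pose just before it. There is no depth.
- order.finish_job(): hands the job in, once; it reports no verdict.
The state is a dict: "clock": time; "qpos": joint angles; "joint_vel": joint speeds; "tau": joint torques, N m; "tcp_pos": TCP position; "tcp_rot": TCP orientation; "contact_force": force on the tool from outside, world axes, zero at the start; "wrist_torque": the same for the moment, N m; "gripper_width": opening from 0.0 (shut) to 1.0 (fully open).
Only numpy, scipy, OpenCV 4.12 (cv2) and the standard library are available. Lean on these libraries where they do the work, as an engineer would, in place of code of your own. Each camera call takes 0.05 s, during which the arm holds its last target.

### The job

The spares kit for the test jig is being packed: lay the spare knob, the connector block and the memory stick in the grey tray, in any order, without dropping them from a height. Then pick up the red test probe and show its needle to the blue inspection camera: hold the probe level at the height of the lens, needle pointing straight into the lens, with the tip on the lens axis about 6 cm in front of it. Finish while still holding the probe there, do not touch the camera, and leave the flux bottle, the yellow tape and the solder spool where they are.

Things in the scene. Friction and masses are not known exactly. Their poses are not given: they have to be found in the camera images.
- tray: shallow open grey tray, outside 140 (its x) x 200 (its y) x 25 high, walls and floor 3 thick, with a slim rolled rim reaching 27.5 high; loose, 0.45 kg, lies on the mat. Origin: centre of its underside, z up
- knob: black instrument knob with a pale cap, round, 24 diameter x 16 high, about 15 g, standing on the mat. Origin: centre of its underside, z up
- connector: small grey block with gold pins on top, 11 (its x) x 34 (its y) x 14 high with the pins, the block itself 10 high, about 10 g. Grip it across its x. Origin: centre of its underside, z up
- memory_stick: black memory stick with a bright metal plug, 17 (its x) x 52 (its y) x 8 high, about 12 g, lying flat. Grip it across its x. Origin: centre of its underside, z up
- probe: red test probe with a bare needle, lying on the mat, 14 (its x) x 119 (its y) x 14 high, about 20 g. The red handle runs from y = -40 to y = +60, the 2 mm thick needle from y = -40 to y = -60 at 7 above the underside. Balances near y = +10. Origin: centre of its underside, z up; the needle points along -y
- needle_tip (a point): the end of the probe's needle, at (0, -59.5, 7) in the probe's frame; its axes are those of the probe
- inspection_camera: blue inspection camera, 56 x 40 x 40, on a thin post with a round magnetic foot; it stands firmly on the aluminium rail at the back of the mat. The black lens barrel, 28 diameter, looks level along -x of this frame. Origin: centre of the foot's underside, z up; lens axis at 165 above the origin; top of the camera about 188 above it
- lens (a point): centre of the lens front, at (-55, 0, 165) in the camera's frame
- focus (a point): where the needle tip belongs: on the lens axis, 60 in front of the lens, at (-115, 0, 165) in the camera's frame; axes as the camera's
- flux_bottle: small orange bottle with black cap, 30 diameter x 58 high, loose bystander. Origin: centre of its underside
- yellow_tape: roll of yellow tape, 64 diameter x 19 high, loose bystander. Origin: centre of its underside
- solder_spool: reel of solder wire with blue flanges, 52 diameter x 36 high, loose bystander. Origin: centre of its underside

How it is judged:
By the outcome, as a careful person would: the job done as asked, in the order asked, and still so for the second after the job is handed in, while the arm keeps its last pose, push and grip.
It also fails if it takes over 72 s, if anything falls off the work surface, if the arm or the gripper's body presses on something with over 40 N, if the wrist force passes 120 N, or if a joint passes its speed limit or range.

## Working session

There is one attempt and no reset: what is moved stays moved. The work goes in short steps, Python scripts to look and compute and a tool call to move; the robot and the scene stay as the last step left them, time stands still between calls to the robot, and variables do not carry over. Pictures are saved under pics/ and viewed, and the job is handed in when it is done.

Besides the shell and the picture viewer there is one more tool, called as name(argument=value, ...) on one line, values as JSON. carry_out: Moves the arm, as the interface text tells. Its arguments: {"type":"object","properties":{"plan":{"type":"array","items":{"type":"number"}},"hand":{"type":"number"},"force":{"type":"number"}},"required":["plan"]}

```bash
mkdir -p pics; ls
python3 - <<'E'
from station import readout,cams,order,env
import cv2,numpy as np
np.set_printoptions(precision=4,suppress=True)
s=readout.sense();print({k:s[k] for k in('clock','tcp_pos','tcp_rot','gripper_width','contact_force')},env.grip_point_offset)
for n in('scene','top','wrist'):
    d=cams.get_image(n);cv2.imwrite(f'pics/{n}0.png',d['image'][:,:,::-1]);np.savez(f'pics/{n}0.npz',**d)
    print(n,d['camera_matrix'].tolist(),{k:d[k] for k in d if k in('R','t','tool_from_camera')})
E
```

```text
pics
{'clock': 0.0, 'tcp_pos': array([0.1478, 0.5033, 0.2307]), 'tcp_rot': array([[ 0.9594, -0.0006,  0.2819],
       [-0.2819, -0.0012,  0.9594],
       [-0.0002, -1.    , -0.0013]]), 'gripper_width': 0.996030526599274, 'contact_force': array([-0.1298,  0.0971, -0.0946])} 0.0187
scene [[509.3063690678414, 0.0, 278.31413791277845], [0.0, 509.3063690678414, 214.35910631371252], [0.0, 0.0, 1.0]] {'R': array([[ 0.7515, -0.6597, -0.0044],
       [-0.52  , -0.5881, -0.6195],
       [ 0.4061,  0.4678, -0.785 ]]), 't': array([-0.4301,  0.3123,  1.2287])}
top [[433.2791275530407, 0.0, 280.1923776969522], [0.0, 433.2791275530407, 215.74016387025566], [0.0, 0.0, 1.0]] {'R': array([[ 0.0106, -0.9999,  0.0094],
       [-0.9937, -0.0115, -0.1118],
       [ 0.1119, -0.0082, -0.9937]]), 't': array([-0.0778,  0.5267,  1.3731])}
wrist [[318.00061266588534, 0.0, 276.15323854778194], [0.0, 318.00061266588534, 209.2129552990236], [0.0, 0.0, 1.0]] {'tool_from_camera': array([[-0.0002,  0.966 ,  0.2585, -0.0651],
       [ 0.0001, -0.2585,  0.966 , -0.1424],
       [ 1.    ,  0.0003,  0.    , -0.0001],
       [ 0.    ,  0.    ,  0.    ,  1.    ]])}
```

View pics/scene0.png

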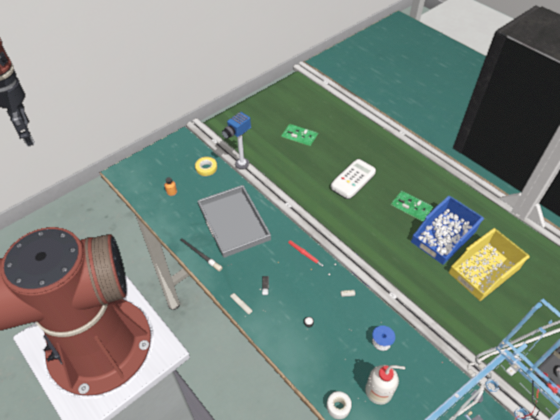

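View pics/top0.png

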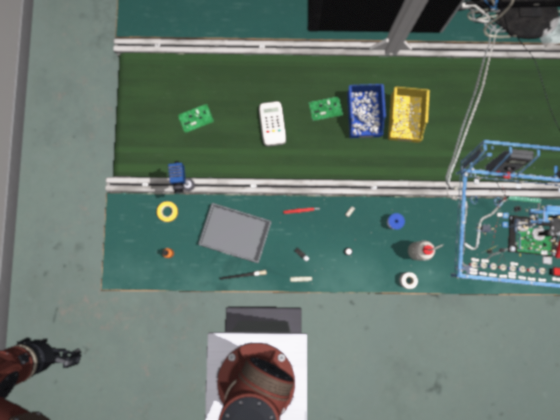

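View pics/wrist0.png

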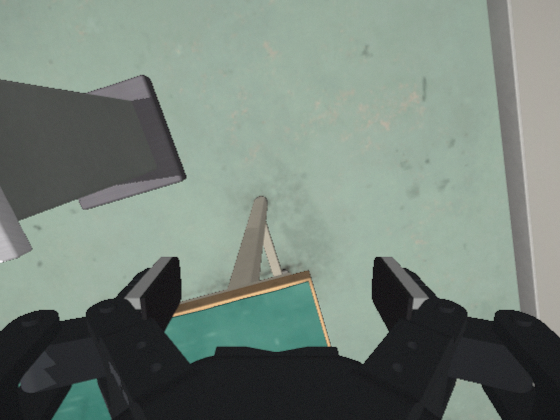

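The overview shows the tray at top (235,232), the probe at (300,210), the memory stick near (301,254) and the knob at (348,251). The connector is one of (350,211) or (301,279), so I'll zoom in to tell.

Run:
```python
import cv2
t=cv2.imread('pics/top0.png');s=cv2.imread('pics/scene0.png')
cv2.imwrite('pics/topc.png',cv2.resize(t[170:300,150:370],None,fx=3.6,fy=3.6,interpolation=cv2.INTER_CUBIC))
cv2.imwrite('pics/scenec.png',cv2.resize(s[180:345,180:380],None,fx=3.6,fy=3.6,interpolation=cv2.INTER_CUBIC))
```

```text
(no output)
```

View pics/topc.png

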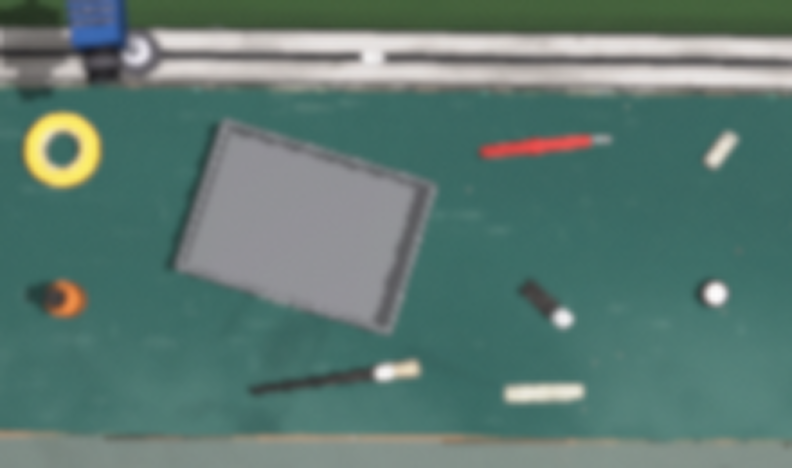

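View pics/scenec.png

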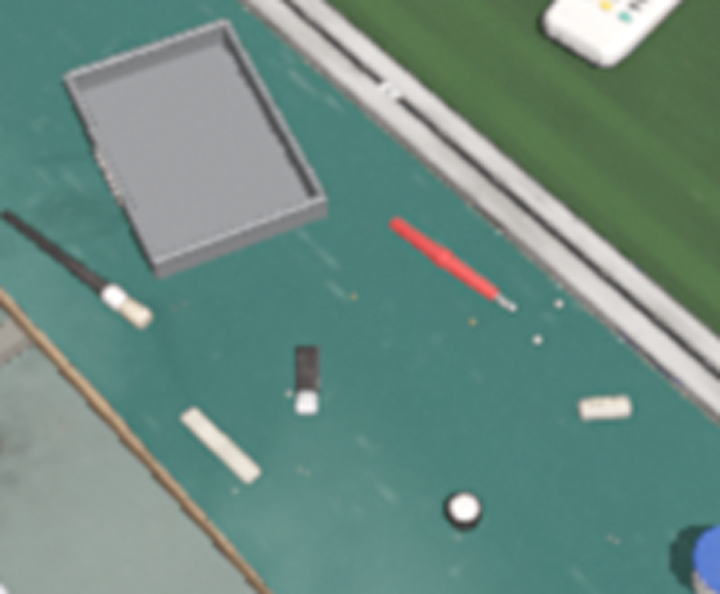

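```bash
cat > h.py <<'E'
import cv2,numpy as np
np.set_printoptions(precision=4,suppress=True)
def load(n): return dict(np.load(f'pics/{n}.npz'))
def ray(d,uv):
    K,R,t=d['camera_matrix'],d['R'],d['t']
    c=-R.T@t; v=R.T@np.linalg.inv(K)@np.array([uv[0],uv[1],1.]); return c,v/np.linalg.norm(v)
def onplane(d,uv,z):
    c,v=ray(d,uv); return c+v*(z-c[2])/v[2]
def tri(d1,u1,d2,u2):
    a,v=ray(d1,u1);b,w=ray(d2,u2)
    A=np.stack([v,-w],1);s=np.linalg.lstsq(A,b-a,rcond=None)[0]
    p,q=a+v*s[0],b+w*s[1]; return (p+q)/2,np.linalg.norm(p-q)
def blob(img,lo,hi,box,minA=5):
    hsv=cv2.cvtColor(img,cv2.COLOR_RGB2HSV); m=cv2.inRange(hsv,np.array(lo),np.array(hi))
    x0,y0,x1,y1=box; k=np.zeros_like(m);k[y0:y1,x0:x1]=m[y0:y1,x0:x1]
    cs,_=cv2.findContours(k,cv2.RETR_EXTERNAL,cv2.CHAIN_APPROX_NONE)
    return k,sorted(cs,key=cv2.contourArea,reverse=True)
def pca(k):
    ys,xs=np.nonzero(k);P=np.stack([xs,ys],1).astype(float);c=P.mean(0);w,v=np.linalg.eigh(np.cov((P-c).T))
    pr=(P-c)@v[:,1]; return c,v[:,1],c+v[:,1]*pr.min(),c+v[:,1]*pr.max(),len(P)
E
python3 - <<'E'
from h import *
T=load('top0');S=load('scene0')
for nm,d in(('top',T),('scene',S)):
    print(nm)
    def show(n,lo,hi,box,z):
        k,cs=blob(d['image'],lo,hi,box); c,v,a,b,N=pca(k)
        print(n,N,'px',c,'ctr',onplane(d,c,z),'ends',a,b,onplane(d,a,z)[:2],onplane(d,b,z)[:2])
    top=nm=='top'
    show('probe red',[0,120,80],[10,255,255],(280,200,325,220) if top else (285,235,330,270),.007)
    show('conn',[0,0,140],[179,70,255],(342,204,358,220) if top else (338,287,358,300),.007)
    show('knobcap',[0,0,140],[179,60,255],(340,244,356,260) if top else (300,313,316,330),.016)
    show('knoball dark',[0,0,0],[179,255,70],(340,244,356,260) if top else (300,313,316,330),.008)
    show('stick dark',[0,0,0],[179,255,75],(290,245,312,264) if top else (258,272,272,290),.006)
    show('stick plug',[0,0,140],[179,60,255],(300,250,314,264) if top else (258,285,272,298),.006)
    k,cs=blob(d['image'],[0,0,60],[179,50,200],(190,198,280,268) if top else (190,180,275,258)); 
    h=cv2.convexHull(cs[0]); q=cv2.minAreaRect(h);print('tray',q, cv2.contourArea(h))
    ap=cv2.approxPolyDP(h,6,True)[:,0];print([ (p.tolist(),onplane(d,p,.0265)) for p in ap])
E
```

```text
top
probe red 92 px [298.7717 210.1848] ctr [ 0.5493 -0.1332  0.007 ] ends [313.0738 208.7219] [283.9692 211.6989] [ 0.5547 -0.1803] [ 0.5437 -0.0844]
conn 50 px [349.88 211.36] ctr [ 0.5474 -0.3019  0.007 ] ends [353.218  207.1739] [346.4988 215.6003] [ 0.5614 -0.3131] [ 0.5331 -0.2906]
knobcap 35 px [348.5714 251.2286] ctr [ 0.4158 -0.2952  0.016 ] ends [349.3354 248.0814] [347.8487 254.206 ] [ 0.426  -0.2977] [ 0.4062 -0.2927]h.py:19: RuntimeWarning: Mean of empty slice.
  ys,xs=np.nonzero(k);P=np.stack([xs,ys],1).astype(float);c=P.mean(0);w,v=np.linalg.eigh(np.cov((P-c).T))
  ret = um.true_divide(
  avg = a.mean(axis, **keepdims_kw)
h.py:19: RuntimeWarning: Degrees of freedom <= 0 for slice
  ys,xs=np.nonzero(k);P=np.stack([xs,ys],1).astype(float);c=P.mean(0);w,v=np.linalg.eigh(np.cov((P-c).T))
  c *= np.true_divide(1, fact)
  c *= np.true_divide(1, fact)
Traceback (most recent call last):
  File "h.py", line 20, in pca
    pr=(P-c)@v[:,1]; return c,v[:,1],c+v[:,1]*pr.min(),c+v[:,1]*pr.max(),len(P)
                                              ~~~~~~^^
ValueError: zero-size array to reduction operation minimum which has no identity
```

Run:
```python
import cv2
t=cv2.imread('pics/top0.png');s=cv2.imread('pics/scene0.png')
a=cv2.resize(t[155:235,150:225],(560,597),interpolation=cv2.INTER_CUBIC)
b=cv2.resize(s[105:175,190:260],None,fx=8,fy=8,interpolation=cv2.INTER_CUBIC)
cv2.imwrite('pics/camA.png',a);cv2.imwrite('pics/camB.png',b)
```

```text
(no output)
```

View pics/camA.png

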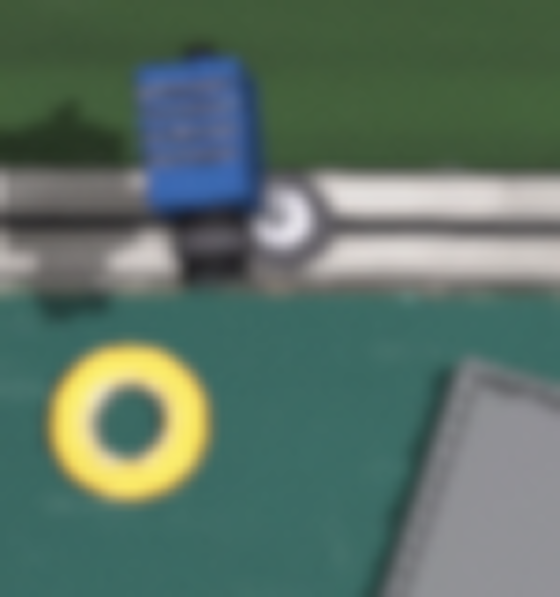

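View pics/camB.png

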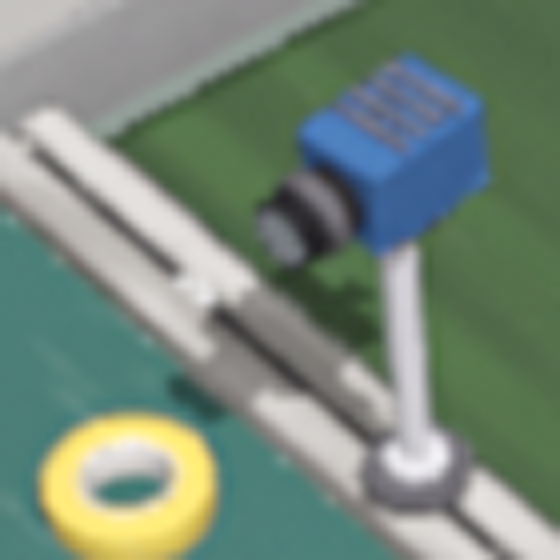

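Run:
```python
from h import *
T=load('top0');S=load('scene0')
for nm,d in(('top',T),('scene',S)):
    print(nm)
    def show(n,lo,hi,box,z):
        k,cs=blob(d['image'],lo,hi,box)
        if k.sum()==0: print(n,'none');return
        c,v,a,b,N=pca(k)
        print(n,N,'px',c,'ctr',onplane(d,c,z)[:2],'ends',onplane(d,a,z)[:2],onplane(d,b,z)[:2])
    top=nm=='top'
    show('probe red',[0,120,80],[10,255,255],(280,200,325,220) if top else (285,235,330,270),.007)
    show('conn',[0,0,140],[179,70,255],(342,204,358,220) if top else (338,287,358,300),.007)
    show('knobcap',[0,0,140],[179,60,255],(340,244,356,260) if top else (300,313,316,330),.016)
    show('stick dark',[0,0,0],[179,255,90],(290,245,312,264) if top else (258,272,272,290),.006)
    show('stick plug',[0,0,140],[179,60,255],(300,250,314,264) if top else (258,285,272,298),.006)
    k,cs=blob(d['image'],[0,0,60],[179,40,200],(190,198,280,268) if top else (190,180,275,258)); 
    h=cv2.convexHull(cs[0]); 
    ap=cv2.approxPolyDP(h,6,True)[:,0];print([ (p.tolist(),onplane(d,p,.0265)) for p in ap])
def f(n,u1,u2):print(n,tri(T,u1,S,u2))
f('foot',(187.9,184.2),(241.6,164.4))
A=lambda x,y:(150+x/7.467,155+y/7.467);B=lambda x,y:(190+x/8,105+y/8)
f('lensfront',A(208,282),B(283,237))   # lower edge approx
# blue top face corners: top crop (135,75),(240,62),(255,200)?,(150,215)
f('c1',A(135,75),B(405,55));f('c2',A(240,62),B(485,105));f('c3',A(258,205),B(368,185));f('c4',A(150,213),B(300,130))
```

```text
top
probe red 92 px [298.7717 210.1848] ctr [ 0.5493 -0.1332] ends [ 0.5547 -0.1803] [ 0.5437 -0.0844]
conn 50 px [349.88 211.36] ctr [ 0.5474 -0.3019] ends [ 0.5614 -0.3131] [ 0.5331 -0.2906]
knobcap 35 px [348.5714 251.2286] ctr [ 0.4158 -0.2952] ends [ 0.426  -0.2977] [ 0.4062 -0.2927]
stick dark 57 px [298.8596 252.193 ] ctr [ 0.4112 -0.1343] ends [ 0.3991 -0.1477] [ 0.4237 -0.1204]
stick plug 31 px [306.1935 258.    ] ctr [ 0.3926 -0.1583] ends [ 0.3925 -0.1479] [ 0.3927 -0.1675]
[([211, 204], array([0.5637, 0.1534, 0.0265])), ([270, 221], array([ 0.5104, -0.0391,  0.0265])), ([257, 262], array([0.3779, 0.0008, 0.0265])), ([198, 243], array([0.4366, 0.1916, 0.0265]))]
scene
probe red 116 px [302.9138 251.4483] ctr [ 0.5465 -0.1308] ends [ 0.5519 -0.1789] [ 0.5407 -0.0802]
conn 98 px [347.8367 292.7755] ctr [ 0.5457 -0.3003] ends [ 0.5609 -0.3113] [ 0.5311 -0.2896]
knobcap 53 px [308.4717 320.6604] ctr [ 0.4131 -0.2934] ends [ 0.4214 -0.287 ] [ 0.3952 -0.3071]
stick dark 48 px [263.9792 281.1458] ctr [ 0.4073 -0.1314] ends [ 0.4192 -0.1204] [ 0.394  -0.1437]
stick plug 48 px [264.5417 291.5208] ctr [ 0.3884 -0.1559] ends [ 0.39   -0.1657] [ 0.3858 -0.1398]
[([242, 185], array([0.5635, 0.1528, 0.0265])), ([270, 239], array([ 0.4977, -0.0509,  0.0265])), ([223, 256], array([ 0.368 , -0.0103,  0.0265])), ([198, 200], array([0.4319, 0.1919, 0.0265]))]
foot (array([0.6304, 0.2367, 0.0031]), np.float64(0.004692866588834605))
lensfront (array([0.5764, 0.2302, 0.1658]), np.float64(0.0003782440037137336))
c1 (array([0.654 , 0.2562, 0.1883]), np.float64(1.2379410830431469e-05))
c2 (array([0.6591, 0.2161, 0.1882]), np.float64(0.001311597588659031))
c3 (array([0.601 , 0.2071, 0.1915]), np.float64(0.004006198268417156))
c4 (array([0.5995, 0.2476, 0.1904]), np.float64(0.0005449216873956378))
```

```bash
cat > p.py <<'E'
import sys,json,numpy as np
from scipy.spatial.transform import Rotation as Ro
from station import readout
def Rd(yaw):
    y=np.radians(yaw);c,s=np.cos(y),np.sin(y);return np.array([[c,0,-s],[s,0,c],[0,-1,0.]])
def plan(wps,vmax=36,tmax=7,start=None):
    s=readout.sense();p=np.array(s['tcp_pos'])*1000;R=np.array(s['tcp_rot'])
    rows=[]
    for w in wps:
        tp=np.array(w[:3],float)*1000;TR=w[3] if not np.isscalar(w[3]) else Rd(w[3]);v=w[4] if len(w)>4 else vmax
        rv=Ro.from_matrix(R.T@TR).as_rotvec(degrees=True)
        n=max(1,int(np.ceil(max(np.linalg.norm(tp-p)/v,np.linalg.norm(rv)/tmax)-1e-6)))
        for i in range(n):
            k=n-i; d=R.T@((tp-p)/k); rv=Ro.from_matrix(R.T@TR).as_rotvec(degrees=True)/k
            dg=1 if k==1 else 0
            d=np.round(d,1 if k==1 else 0);rv=np.round(rv,1 if k==1 else 0)
            rows.append(list(d)+list(rv)); p=p+R@d;R=R@Ro.from_rotvec(rv,degrees=True).as_matrix()
    print('from',np.round(s['tcp_pos'],4),'q',np.round(s['qpos'],2),'t',round(s['clock'],2),'rows',len(rows),'end',np.round(p,1))
    for i in range(0,len(rows),12):
        print('['+','.join('%g'%(x+0.) for r in rows[i:i+12] for x in r)+']')
E
python3 - <<'E'
from p import *
plan([(.30,.35,.35,0),(.40,.22,.35,0)])
E
```

```text
from [0.1479 0.5034 0.2309] q [ 1.15  0.29 -0.15  1.13  0.    1.43] t 0.15 rows 12 end [400. 220. 350.]
[27,-17,-15,0,-2,0,26,-17,-16,0,-2,0,26,-17,-17,0,-2,0,25,-17,-18,0,-3,0,25,-17,-19,0,-2,0,24,-17,-19,0,-3,0,22.5,-17,-21,0.1,-2.4,0,20,0,-26,0,0,0,20,0,-26,0,0,0,20,0,-26,0,0,0,20,0,-26,0,0,0,20,-0.2,-26.1,0,0,0]
```

carry_out(plan=[27,-17,-15,0,-2,0,26,-17,-16,0,-2,0,26,-17,-17,0,-2,0,25,-17,-18,0,-3,0,25,-17,-19,0,-2,0,24,-17,-19,0,-3,0,22.5,-17,-21,0.1,-2.4,0,20,0,-26,0,0,0,20,0,-26,0,0,0,20,0,-26,0,0,0,20,0,-26,0,0,0,20,-0.2,-26.1,0,0,0])

```text
clock: 1.15
tcp_pos: [0.4007, 0.2187, 0.3502]
tcp_rot: [[1.0, -0.0, -0.0], [0.0, 0.002, 1.0], [-0.0, -1.0, 0.002]]
contact_force: [0.9, -0.9, 0.1]
gripper_width: 0.999
```

carry_out(plan=[0,0,0,0,0,0,0,0,0,0,0,0,0,0,0,0,0,0], hand=85)

```text
clock: 1.4
tcp_pos: [0.3999, 0.2202, 0.3501]
tcp_rot: [[1.0, -0.001, 0.0], [-0.0, 0.002, 1.0], [-0.001, -1.0, 0.002]]
contact_force: [-0.6, -0.1, 0.1]
gripper_width: 0.995
```

```bash
cat > snap.py <<'E'
import sys,numpy as np,cv2
from station import readout,cams
def snap(name,out):
    s=readout.sense();d=dict(cams.get_image(name))
    if name=='wrist':
        Tc=d['tool_from_camera'];Rw=np.array(s['tcp_rot'])@Tc[:3,:3];pw=np.array(s['tcp_pos'])+np.array(s['tcp_rot'])@Tc[:3,3]
        d['R']=Rw.T;d['t']=-Rw.T@pw
    np.savez(f'pics/{out}.npz',**d);cv2.imwrite(f'pics/{out}.png',d['image'][:,:,::-1]);print(s['clock'],s['tcp_pos'],s['contact_force'],s['gripper_width']);return d
if __name__=='__main__':
    np.set_printoptions(precision=4,suppress=True);snap(sys.argv[1],sys.argv[2])
E
python3 snap.py wrist w1
```

```text
1.4 [0.3999 0.2202 0.3501] [-0.6405 -0.0576  0.0718] 0.9951168011450121
```

View pics/w1.png

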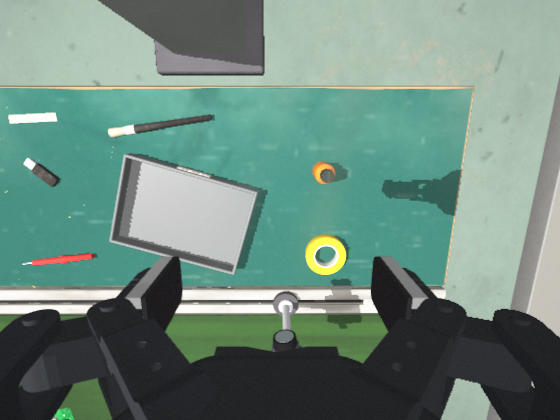

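The wrist view shows the tray, probe, stick, foot (285,300) and lens ring (285,338). I'll zoom in on the lens.

Run:
```python
from h import *
W=load('w1');im=cv2.imread('pics/w1.png')
cv2.imwrite('pics/w1c.png',cv2.resize(im[285:360,250:325],(600,600),interpolation=cv2.INTER_CUBIC))
cv2.imwrite('pics/w1d.png',cv2.resize(im[100:285,0:270],(790,541),interpolation=cv2.INTER_CUBIC))
```

```text
(no output)
```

View pics/w1c.png

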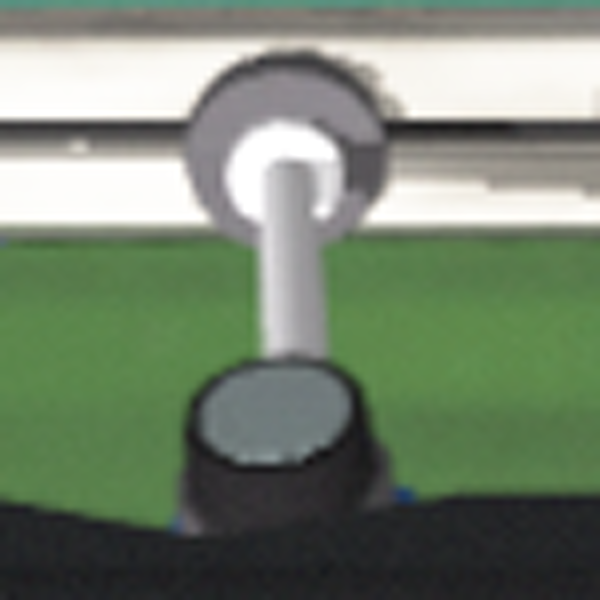

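View pics/w1d.png

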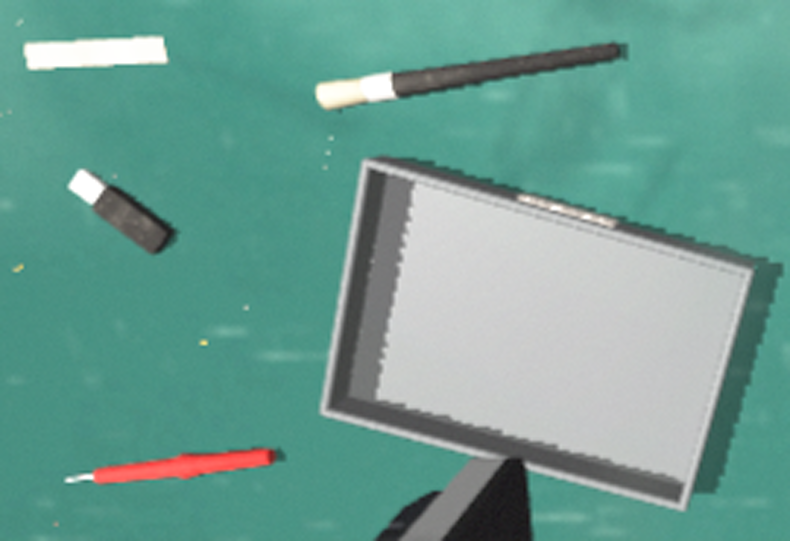

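Run:
```python
from h import *
T=load('top0');S=load('scene0');W=load('w1')
B=lambda x,y:(190+x/8-.44,105+y/8-.44);C=lambda x,y:(250+x/8-.44,285+y/8-.44);A=lambda x,y:(150+x/7.467-.43,155+y/7.467-.43)
print('lens',tri(W,C(278,412),S,B(281,238)), 'W@.165',onplane(W,C(278,412),.165),'@.170',onplane(W,C(278,412),.170))
print('foot W/S',tri(W,C(287,150),S,B(413,470)),tri(W,C(287,150),T,A(285,218)))
for z in(.0,.01,.02):print(onplane(W,C(287,150),z),onplane(S,B(413,470),z),onplane(T,A(285,218),z))
im=W['image']
def show(n,lo,hi,box,z):
    k,cs=blob(im,lo,hi,box);c,v,a,b,N=pca(k);print(n,N,c,onplane(W,c,z)[:2],onplane(W,a,z)[:2],onplane(W,b,z)[:2])
show('red',[0,120,80],[10,255,255],(20,240,110,275),.007)
show('needle',[0,0,120],[179,60,255],(15,255,34,270),.007)
show('stickdark',[0,0,0],[179,255,85],(28,160,60,190),.006)
show('plug',[0,0,170],[179,60,255],(18,150,40,175),.006)
D=lambda x,y:(x*270/790-.33,100+y*185/541-.33)
for q in((370,160),(753,268),(685,508),(324,412)):print('tray',onplane(W,D(*q),.027)[:2])
print('needle tip',onplane(W,D(67,481),.007))
```

```text
lens (array([0.5745, 0.2299, 0.1695]), np.float64(0.001841355237245461)) W@.165 [0.5789 0.2302 0.165 ] @.170 [0.5752 0.23   0.17  ]
foot W/S (array([0.6272, 0.2364, 0.0115]), np.float64(0.00273063364719769)) (array([0.6341, 0.2365, 0.0026]), np.float64(0.0006689558498829965))
[0.6358 0.2369 0.    ] [0.6321 0.2449 0.    ] [0.6345 0.2367 0.    ]
[0.6297 0.2365 0.01  ] [0.6265 0.2369 0.01  ] [0.6326 0.2346 0.01  ]
[0.6236 0.2362 0.02  ] [0.6209 0.229  0.02  ] [0.6307 0.2325 0.02  ]
red 371 [ 62.5741 258.9111] [ 0.549  -0.1311] [ 0.5427 -0.0799] [ 0.5554 -0.183 ]
needle 24 [ 27.5417 262.875 ] [ 0.556  -0.1902] [ 0.5547 -0.1816] [ 0.5574 -0.1997]
stickdark 106 [ 50.2453 174.5472] [ 0.4094 -0.1265] [ 0.3902 -0.1416] [ 0.4214 -0.1171]
plug 94 [ 29.0851 163.2553] [ 0.3921 -0.1556] [ 0.3973 -0.1473] [ 0.388 -0.162]
tray [0.3768 0.0035]
tray [0.4314 0.1921]
tray [0.5654 0.1528]
tray [ 0.5094 -0.037 ]
needle tip [ 0.5583 -0.1988  0.007 ]
```

Run:
```python
from p import *
plan([(.50,-.26,.20,-38.5)])
```

```text
from [0.3996 0.2206 0.3502] q [ 0.34  0.12 -0.06  1.39  0.    0.34] t 1.45 rows 15 end [ 500. -260.  200.]
[7,10,-32,0,3,0,8,10,-32,0,3,0,10,10,-31,0,3,0,12,10,-31,0,2,0,13,10,-30,0,3,0,14,10,-29,0,2,0,15,10,-29,0,3,0,17,10,-28,0,2,0,18,10,-28,0,3,0,19,10,-27,0,2,0,20,10,-26,0,3,0,21,10,-25,0,2,0]
[22,10,-24,0,3,0,23,10,-23,0,2,0,24.6,9.2,-21.4,-0.1,2.5,-0.1]
```

carry_out(plan=[7,10,-32,0,3,0,8,10,-32,0,3,0,10,10,-31,0,3,0,12,10,-31,0,2,0,13,10,-30,0,3,0,14,10,-29,0,2,0,15,10,-29,0,3,0,17,10,-28,0,2,0,18,10,-28,0,3,0,19,10,-27,0,2,0,20,10,-26,0,3,0,21,10,-25,0,2,0])

```text
clock: 2.45
tcp_pos: [0.4807, -0.1652, 0.2292]
tcp_rot: [[0.857, 0.0, 0.515], [-0.515, 0.002, 0.857], [-0.001, -1.0, 0.002]]
contact_force: [1.1, 0.0, 0.2]
gripper_width: 1.0
```

carry_out(plan=[22,10,-24,0,3,0,23,10,-23,0,2,0,24.6,9.2,-21.4,-0.1,2.5,-0.1,0,0,0,0,0,0,0,0,0,0,0,0], hand=30)

```text
clock: 2.87
tcp_pos: [0.5005, -0.2603, 0.1993]
tcp_rot: [[0.783, -0.001, 0.622], [-0.622, 0.0, 0.783], [-0.001, -1.0, -0.0]]
contact_force: [-0.2, 1.8, -0.7]
gripper_width: 0.354
```

```bash
python3 snap.py wrist w2
```

```text
2.8667 [ 0.5005 -0.2603  0.1993] [-0.1755  1.8204 -0.6879] 0.3536573716252514
```

View pics/w2.png

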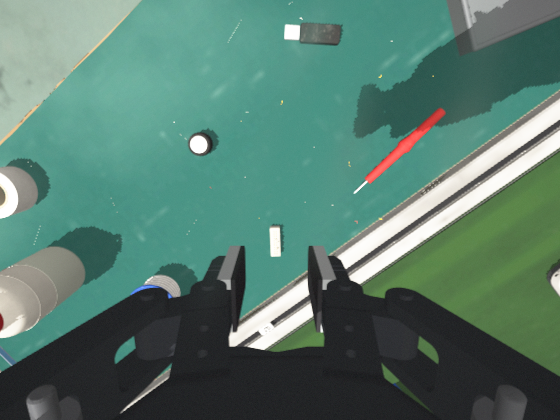

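Everything shows here: connector (275,241), knob (200,144), stick (313,33), probe (404,145).

Run:
```python
from h import *
W=load('w2');im=W['image']
def show(n,lo,hi,box,z):
    k,cs=blob(im,lo,hi,box);c,v,a,b,N=pca(k);r=cv2.minAreaRect(cs[0])
    A,Bq=onplane(W,a,z)[:2],onplane(W,b,z)[:2];print(n,N,c,onplane(W,c,z)[:2],A,Bq,'yaw',np.degrees(np.arctan2(*(Bq-A)[::-1])),'mid',(A+Bq)/2,'rectc',onplane(W,r[0],z)[:2],r)
show('conn',[0,0,110],[179,70,255],(262,222,290,262),.010)
show('cap',[0,0,130],[179,60,255],(188,130,215,158),.016)
show('dark',[0,0,0],[179,255,60],(185,128,218,160),.008)
show('red',[0,120,80],[10,255,255],(350,100,450,195),.007)
show('needle',[0,0,130],[179,60,255],(350,175,371,197),.007)
show('stickdark',[0,0,0],[179,255,85],(297,18,345,50),.007)
show('plug',[0,0,140],[179,60,255],(280,20,303,44),.006)
cv2.imwrite('pics/w2c.png',cv2.resize(cv2.imread('pics/w2.png')[215:265,245:305],None,fx=10,fy=10,interpolation=cv2.INTER_CUBIC))
```

```text
conn 343 [274.7697 240.9388] [ 0.5464 -0.2988] [ 0.5323 -0.2884] [ 0.5611 -0.3096] yaw -36.3907349203005 mid [ 0.5467 -0.299 ] rectc [ 0.5463 -0.2991] ((274.5, 241.0), (30.0, 11.0), 90.0)
cap 266 [198.2444 144.0338] [ 0.4158 -0.2931] [ 0.4074 -0.2907] [ 0.4245 -0.2955] yaw -15.726067055765288 mid [ 0.4159 -0.2931] rectc [ 0.4159 -0.2929] ((198.5, 144.0), (18.0, 17.0), 90.0)
dark 51 [208.8235 141.4902] [ 0.4198 -0.2847] [ 0.4108 -0.2805] [ 0.4285 -0.2887] yaw -24.717993788153308 mid [ 0.4197 -0.2846] rectc [ 0.4193 -0.2854] ((207.9456024169922, 141.59329223632812), (19.646883010864258, 7.125811576843262), 75.25643920898438)
red 993 [405.3404 144.6375] [ 0.5485 -0.1279] [ 0.5427 -0.0798] [ 0.5547 -0.1799] yaw -83.12175261493861 mid [ 0.5487 -0.1299] rectc [ 0.5486 -0.1284] ((405.0000305175781, 144.99998474121094), (12.727922439575195, 103.23758697509766), 45.0)
needle 52 [360.0192 186.5577] [ 0.5557 -0.1897] [ 0.5543 -0.1806] [ 0.5571 -0.1995] yaw -81.75658684060696 mid [ 0.5557 -0.19  ] rectc [ 0.556  -0.1899] ((360.0, 186.99998474121094), (2.8284268379211426, 18.384777069091797), 45.0)
stickdark 86 [333.9884  36.3837] [ 0.4205 -0.1265] [ 0.4183 -0.1164] [ 0.4234 -0.1401] yaw -78.00595123061879 mid [ 0.4208 -0.1282] rectc [ 0.4188 -0.1212] ((337.5, 31.0), (12.0, 5.0), 90.0)
plug 250 [291.58   31.976] [ 0.3922 -0.1556] [ 0.383  -0.1566] [ 0.4015 -0.1545] yaw 6.697182002972807 mid [ 0.3922 -0.1556] rectc [ 0.3922 -0.1556] ((291.5, 32.0), (16.0, 15.0), 90.0)
```

View pics/w2c.png

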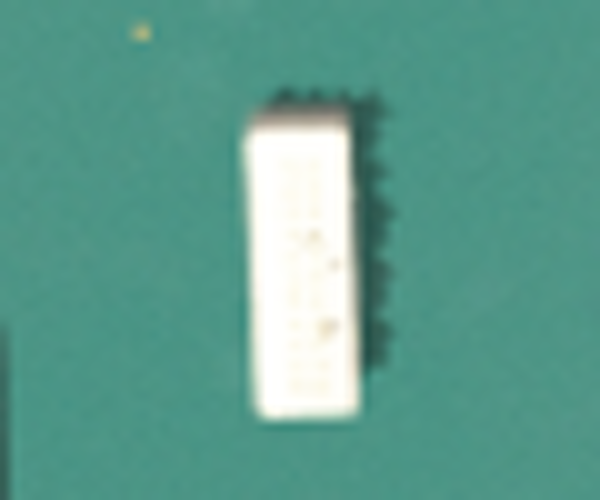

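Run:
```python
from p import *
plan([(.5465,-.299,.08,-36.4),(.5465,-.299,.020,-36.4,20),(.5465,-.299,.004,-36.4,6)])
```

```text
from [ 0.5005 -0.2594  0.1998] q [-0.61  0.38 -0.1   1.08  0.    0.06] t 2.92 rows 10 end [ 546.5 -299.     4. ]
[15,30,-1,0,-1,0,15,30,-1,0,0,0,15,30,-1,0,-1,0,15.7,29.8,-0.5,0,0,0,0,20,0,0,0,0,0,20,0,0,0,0,0,20,0,0,0,0,0,5,0,0,0,0,0,5,0,0,0,0,0,6,0,0,0,0]
```

carry_out(plan=[15,30,-1,0,-1,0,15,30,-1,0,0,0,15,30,-1,0,-1,0,15.7,29.8,-0.5,0,0,0,0,20,0,0,0,0,0,20,0,0,0,0,0,20,0,0,0,0,0,0,0,0,0,0])

```text
clock: 3.58
tcp_pos: [0.5448, -0.2968, 0.0175]
tcp_rot: [[0.806, -0.004, 0.592], [-0.592, 0.003, 0.806], [-0.005, -1.0, -0.0]]
contact_force: [-1.9, 0.1, -0.3]
gripper_width: 0.356
```

```bash
python3 snap.py wrist w3;python3 - <<'E'
from p import *
plan([(.5465,-.299,.004,-36.4,6)])
E
```

```text
3.5833 [ 0.5448 -0.2968  0.0175] [-1.8664  0.1428 -0.2677] 0.35637576848848973
from [ 0.5457 -0.2977  0.0195] q [-0.62  0.65 -0.16  0.76 -0.    0.02] t 3.63 rows 3 end [ 546.5 -299.     4. ]
[1,5,0,0,0,0,0,5,0,0,0,0,0.5,5.5,-0.6,0,0.1,-0.2]
```

View pics/w3.png

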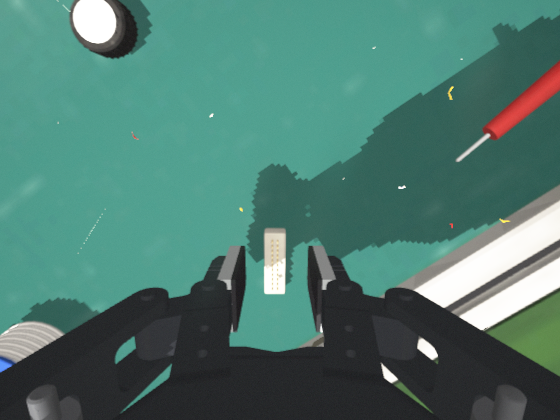

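carry_out(plan=[0,5,0,0,0,0,0,5,0,0,0,0,0,5,0,0,0,0,0,0,0,0,0,0,0,0,0,0,0,0])

```text
clock: 4.05
tcp_pos: [0.5465, -0.3003, 0.0057]
tcp_rot: [[0.804, 0.001, 0.594], [-0.594, -0.001, 0.804], [0.001, -1.0, -0.0]]
contact_force: [0.1, -0.8, -0.3]
gripper_width: 0.353
```

carry_out(plan=[0,0,0,0,0,0,0,0,0,0,0,0,0,0,0,0,0,0,0,0,0,0,0,0,0,0,0,0,0,0], hand=0, force=25)

```text
clock: 4.47
tcp_pos: [0.5467, -0.3006, 0.0059]
tcp_rot: [[0.804, 0.001, 0.595], [-0.595, -0.001, 0.804], [0.001, -1.0, -0.0]]
contact_force: [-1.0, 0.5, 5.8]
gripper_width: 0.111
```

Run:
```python
from p import *
c=np.array([.4708,.0778]);u=np.array([np.cos(np.radians(73.6)),np.sin(np.radians(73.6))])
for o in(-.055,0,.055):print(c+o*u)
s=readout.sense();print(s['gripper_width'],s['contact_force'])
a=c-.055*u
plan([(.5465,-.299,.08,-36.4),(a[0],a[1],.09,-16.4,34),(a[0],a[1],.03,-16.4,20)])
```

```text
[0.45527122 0.02503773]
[0.4708 0.0778]
[0.48632878 0.13056227]
0.11124062753615108 [-1.00918323  0.52283709  5.82604888]
from [ 0.5467 -0.3006  0.0059] q [-0.62  0.67 -0.17  0.73 -0.    0.02] t 4.47 rows 16 end [455.3  25.   30. ]
[0,-25,0,0,0,0,0,-25,1,0,0,0,-1,-24.1,0.1,0,-0.1,0.1,-27,-1,21,0,-2,0,-26,-1,22,0,-2,0,-25,-1,22,0,-2,0,-24,-1,23,0,-2,0,-23,-1,24,0,-2,0,-23,-1,25,0,-2,0,-22,-1,26,0,-2,0,-21,-1,26,0,-2,0,-19,-1,27,0,-2,0]
[-18.9,-0.9,28.5,0,-2,0,0,20,0,0,0,0,0,20,0,0,0,0,0.1,20,0,0,0,0]
```

carry_out(plan=[0,-25,0,0,0,0,0,-25,1,0,0,0,-1,-24.1,0.1,0,-0.1,0.1,-27,-1,21,0,-2,0,-26,-1,22,0,-2,0,-25,-1,22,0,-2,0,-24,-1,23,0,-2,0,-23,-1,24,0,-2,0,-23,-1,25,0,-2,0,-22,-1,26,0,-2,0,-21,-1,26,0,-2,0,-19,-1,27,0,-2,0])

```text
clock: 5.47
tcp_pos: [0.4631, -0.0063, 0.0888]
tcp_rot: [[0.949, -0.001, 0.314], [-0.314, 0.0, 0.949], [-0.001, -1.0, 0.0]]
contact_force: [0.2, 0.4, 0.8]
gripper_width: 0.114
```

carry_out(plan=[-18.9,-0.9,28.5,0,-2,0,0,20,0,0,0,0,0,20,0,0,0,0,0,15,0,0,0,0,0,0,0,0,0,0,0,0,0,0,0,0])

```text
clock: 5.97
tcp_pos: [0.4543, 0.0254, 0.0344]
tcp_rot: [[0.959, -0.003, 0.282], [-0.282, 0.001, 0.959], [-0.003, -1.0, -0.0]]
contact_force: [0.8, -0.4, -0.5]
gripper_width: 0.111
```

```bash
python3 snap.py wrist w4
```

```text
5.9667 [0.4543 0.0254 0.0344] [ 0.8492 -0.4406 -0.4589] 0.11092298169523418
```

View pics/w4.png

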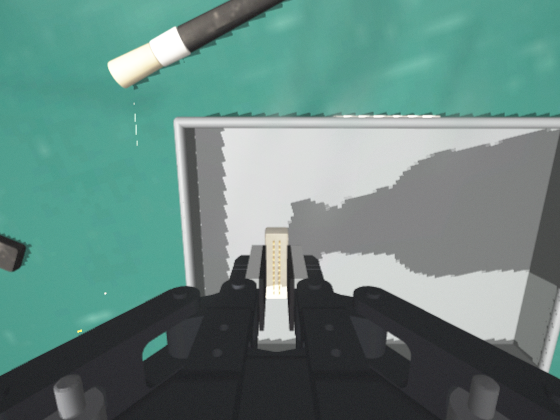

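carry_out(plan=[0,10,0,0,0,0,0,8,0,0,0,0,0,5,0,0,0,0,0,2,0,0,0,0,0,0,0,0,0,0])

```text
clock: 6.43
tcp_pos: [0.4547, 0.0252, 0.0095]
tcp_rot: [[0.959, -0.002, 0.282], [-0.282, 0.0, 0.959], [-0.002, -1.0, -0.0]]
contact_force: [0.5, -0.1, 0.8]
gripper_width: 0.119
```

carry_out(plan=[0,0,0,0,0,0,0,0,0,0,0,0,0,0,0,0,0,0], hand=30)

```text
clock: 6.68
tcp_pos: [0.4552, 0.0253, 0.01]
tcp_rot: [[0.959, -0.001, 0.282], [-0.282, 0.0, 0.959], [-0.001, -1.0, 0.0]]
contact_force: [0.1, -0.2, -0.3]
gripper_width: 0.349
```

Run:
```python
from p import *
# knob: jaw any direction; approach
plan([(.4553,.0250,.10,-16.4),(.4159,-.2930,.10,-40,36),(.4159,-.2930,.035,-40,20)])
```

```text
from [0.4552 0.0253 0.01  ] q [-0.11  0.43 -0.64  0.51  0.    0.18] t 6.68 rows 16 end [ 415.9 -293.    35. ]
[0,-30,0,0,0,0,0,-30,0,0,0,0,0.1,-30,-0.2,0,0,0,6,0,-35,0,3,0,8,0,-35,0,3,0,9,0,-34,0,3,0,11,0,-34,0,2,0,12,0,-33,0,3,0,14,0,-33,0,2,0,15,0,-32,0,3,0,17,0,-32,0,2,0,18.6,-0.1,-30.4,0,2.6,0]
[0,16,0,0,0,0,0,16,0,0,0,0,0,17,0,0,0,0,0,16,0,0,0,0]
```

carry_out(plan=[0,-30,0,0,0,0,0,-30,0,0,0,0,0.1,-30,-0.2,0,0,0,6,0,-35,0,3,0,8,0,-35,0,3,0,9,0,-34,0,3,0,11,0,-34,0,2,0,12,0,-33,0,3,0,14,0,-33,0,2,0,15,0,-32,0,3,0,17,0,-32,0,2,0,18.6,-0.1,-30.4,0,2.6,0])

```text
clock: 7.68
tcp_pos: [0.4151, -0.2948, 0.1]
tcp_rot: [[0.765, -0.001, 0.644], [-0.644, 0.0, 0.765], [-0.001, -1.0, -0.0]]
contact_force: [1.4, 0.0, -0.5]
gripper_width: 0.349
```

carry_out(plan=[0,16,0,0,0,0,0,16,0,0,0,0,0,17,0,0,0,0,0,16,0,0,0,0,0,0,0,0,0,0], hand=45)

```text
clock: 8.1
tcp_pos: [0.4141, -0.2917, 0.0325]
tcp_rot: [[0.766, -0.004, 0.643], [-0.643, 0.003, 0.766], [-0.005, -1.0, -0.0]]
contact_force: [-0.8, 1.3, -1.0]
gripper_width: 0.527
```

```bash
python3 snap.py wrist w5
```

```text
8.1 [ 0.4141 -0.2917  0.0325] [-0.7646  1.2707 -1.0401] 0.5265626061076315
```

View pics/w5.png

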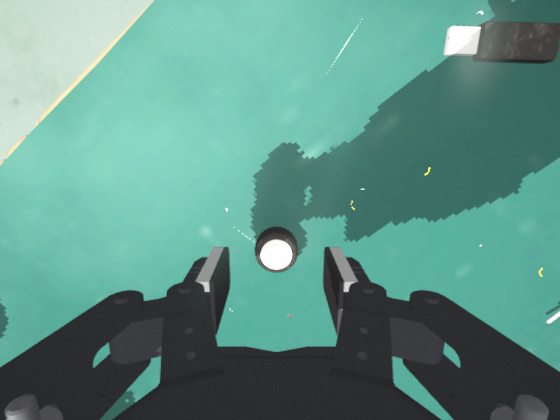

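carry_out(plan=[0,10,0,0,0,0,0,10,0,0,0,0,0,6,0,0,0,0,0,3,0,0,0,0,0,0,0,0,0,0,0,0,0,0,0,0])

```text
clock: 8.65
tcp_pos: [0.4156, -0.2929, 0.0057]
tcp_rot: [[0.766, -0.001, 0.642], [-0.642, 0.0, 0.766], [-0.001, -1.0, -0.0]]
contact_force: [0.0, 0.2, -0.4]
gripper_width: 0.53
```

carry_out(plan=[0,0,0,0,0,0,0,0,0,0,0,0,0,0,0,0,0,0,0,0,0,0,0,0,0,0,0,0,0,0], hand=0)

```text
clock: 9.07
tcp_pos: [0.4159, -0.2932, 0.0062]
tcp_rot: [[0.766, -0.0, 0.642], [-0.642, -0.0, 0.766], [-0.0, -1.0, -0.0]]
contact_force: [-1.1, 1.1, 5.6]
gripper_width: 0.251
```

Run:
```python
from p import *
from h import *
W=load('w5');im=W['image']
k,cs=blob(im,[0,0,0],[179,90,110],(470,15,560,68));r=cv2.minAreaRect(cs[0]);print(r,onplane(W,r[0],.008)[:2])
k,cs=blob(im,[0,0,150],[179,60,255],(435,15,485,65));r=cv2.minAreaRect(cs[0]);print(r,onplane(W,r[0],.006)[:2]);
k,cs=blob(im,[0,0,150],[179,60,255],(250,230,300,280));r=cv2.minAreaRect(cs[0]);print(r,onplane(W,r[0],.016)[:2])
plan([(.4159,-.293,.10,-40),(.4863,.1305,.10,-16.4,34),(.4863,.1305,.035,-16.4,20)])
```

```text
((516.1754150390625, 41.73350524902344), (85.76284790039062, 41.491703033447266), 1.1457629203796387) [ 0.4087 -0.1375]
((461.9319763183594, 40.49690628051758), (35.23634338378906, 30.513946533203125), 2.602562189102173) [ 0.3919 -0.156 ]
((275.9000244140625, 254.3000030517578), (31.622774124145508, 30.35786247253418), 18.43494987487793) [ 0.4159 -0.2934]
from [ 0.4159 -0.2932  0.0062] q [-0.76  0.51 -0.5   0.56 -0.   -0.06] t 9.07 rows 20 end [486.3 130.5  35. ]
[0,-31,0,0,0,0,0,-31,0,0,0,0,-0.1,-31.8,0.1,0,0,0,-17,0,28,0,-2,0,-16,0,29,0,-2,0,-15,0,30,0,-2,0,-14,0,30,0,-2,0,-13,0,30,0,-2,0,-11,0,31,0,-2,0,-10,0,31,0,-2,0,-9,0,32,0,-2,0,-8,0,32,0,-2,0]
[-7,0,32,0,-1,0,-7,0,33,0,-2,0,-6,0,33,0,-1,0,-4.5,-0.1,32.1,0,-1.6,0,0,16,0,0,0,0,0,16,0,0,0,0,0,16,0,0,0,0,0,17,0,0,0,0]
```

carry_out(plan=[0,-31,0,0,0,0,0,-31,0,0,0,0,-0.1,-31.8,0.1,0,0,0,-17,0,28,0,-2,0,-16,0,29,0,-2,0,-15,0,30,0,-2,0,-14,0,30,0,-2,0,-13,0,30,0,-2,0,-11,0,31,0,-2,0,-10,0,31,0,-2,0,-9,0,32,0,-2,0,-8,0,32,0,-2,0])

```text
clock: 10.07
tcp_pos: [0.4647, 0.0016, 0.0997]
tcp_rot: [[0.928, -0.001, 0.373], [-0.373, 0.0, 0.928], [-0.001, -1.0, -0.0]]
contact_force: [0.5, -0.2, 0.1]
gripper_width: 0.255
```

carry_out(plan=[-7,0,32,0,-1,0,-7,0,33,0,-2,0,-6,0,33,0,-1,0,-4.5,-0.1,32.1,0,-1.6,0,0,16,0,0,0,0,0,16,0,0,0,0,0,16,0,0,0,0,0,17,0,0,0,0,0,0,0,0,0,0,0,0,0,0,0,0])

```text
clock: 10.9
tcp_pos: [0.4853, 0.1306, 0.0343]
tcp_rot: [[0.959, -0.003, 0.282], [-0.282, 0.0, 0.959], [-0.003, -1.0, -0.001]]
contact_force: [0.1, 0.2, -0.6]
gripper_width: 0.25
```

```bash
python3 snap.py wrist w6
```

```text
10.9 [0.4853 0.1306 0.0343] [ 0.1133  0.1686 -0.6467] 0.25043677288872773
```

View pics/w6.png

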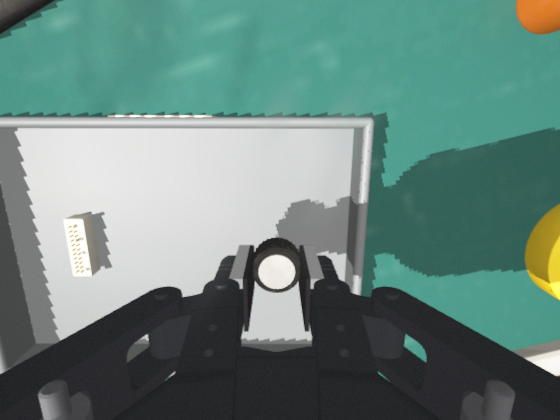

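carry_out(plan=[0,10,0,0,0,0,0,8,0,0,0,0,0,5,0,0,0,0,0,2,0,0,0,0,0,0,0,0,0,0,0,0,0,0,0,0])

```text
clock: 11.45
tcp_pos: [0.486, 0.1307, 0.0096]
tcp_rot: [[0.959, -0.001, 0.282], [-0.282, 0.0, 0.959], [-0.001, -1.0, -0.0]]
contact_force: [-0.0, -0.2, 0.4]
gripper_width: 0.251
```

carry_out(plan=[0,0,0,0,0,0,0,0,0,0,0,0,0,0,0,0,0,0], hand=34)

```text
clock: 11.7
tcp_pos: [0.4862, 0.1307, 0.0098]
tcp_rot: [[0.959, -0.001, 0.282], [-0.282, 0.0, 0.959], [-0.001, -1.0, 0.0]]
contact_force: [0.8, -1.2, 1.2]
gripper_width: 0.397
```

Run:
```python
from p import *
# stick: dark centre (.4087,-.1375) , plug centre (.3919,-.156)
a=np.array([.4087,-.1375]);b=np.array([.3919,-.156]);d=a-b;print(np.degrees(np.arctan2(d[1],d[0])),np.linalg.norm(d))
yaw=-130.0
plan([(.4863,.1305,.10,-16.4),(.405,-.141,.12,48,36)])
```

```text
47.75715663265608 0.024989797918350577
from [0.4862 0.1307 0.0098] q [ 0.12  0.49 -0.51  0.57  0.    0.4 ] t 11.7 rows 13 end [ 405. -141.  120.]
[0,-30,0,0,0,0,0,-30,0,0,0,0,0.1,-30.2,-0.2,0,0,0,0,-2,-28,0,-6,0,-3,-2,-28,0,-6,0,-6,-2,-28,0,-7,0,-9,-2,-27,0,-6,0,-12,-2,-26,0,-7,0,-15,-2,-24,0,-6,0,-18,-2,-22,0,-7,0,-20,-2,-20,0,-6,0,-22,-2,-17,0,-7,0]
[-24.6,-2.1,-14.8,0,-6.4,0]
```

carry_out(plan=[0,-30,0,0,0,0,0,-30,0,0,0,0,0.1,-30.2,-0.2,0,0,0,0,-2,-28,0,-6,0,-3,-2,-28,0,-6,0,-6,-2,-28,0,-7,0,-9,-2,-27,0,-6,0,-12,-2,-26,0,-7,0,-15,-2,-24,0,-6,0,-18,-2,-22,0,-7,0,-20,-2,-20,0,-6,0,-22,-2,-17,0,-7,0])

```text
clock: 12.7
tcp_pos: [0.4132, -0.1132, 0.118]
tcp_rot: [[0.749, -0.001, -0.662], [0.662, 0.0, 0.749], [-0.0, -1.0, 0.0]]
contact_force: [1.1, -0.7, 0.2]
gripper_width: 0.4
```

carry_out(plan=[-24.6,-2.1,-14.8,0,-6.4,0,0,0,0,0,0,0,0,0,0,0,0,0,0,0,0,0,0,0], hand=34)

```text
clock: 13.03
tcp_pos: [0.4048, -0.139, 0.1198]
tcp_rot: [[0.676, -0.001, -0.736], [0.736, 0.001, 0.676], [-0.0, -1.0, 0.001]]
contact_force: [-0.2, -0.1, 0.8]
gripper_width: 0.396
```

```bash
python3 snap.py wrist w7
```

```text
13.0333 [ 0.4048 -0.139   0.1198] [-0.23   -0.137   0.8116] 0.39649397787336355
```

View pics/w7.png

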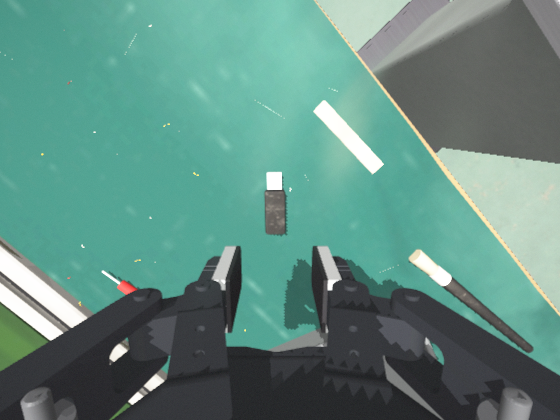

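Run:
```python
from p import *
from h import *
W=load('w7');im=W['image']
k,cs=blob(im,[0,0,0],[179,130,105],(258,186,292,245));r=cv2.minAreaRect(cs[0]);b=onplane(W,r[0],.007)[:2];print(r,b)
k,cs=blob(im,[0,0,150],[179,60,255],(260,165,288,196));r=cv2.minAreaRect(cs[0]);a=onplane(W,r[0],.006)[:2];print(r,a);
d=b-a;print(np.degrees(np.arctan2(d[1],d[0])),np.linalg.norm(d))
A=onplane(W,(274.3,172),.006)[:2];B=onplane(W,(275.5,233),.007)[:2];print(A,B,np.linalg.norm(A-B),(A+B)/2,np.degrees(np.arctan2(*(B-A)[::-1])))
cv2.imwrite('pics/w7c.png',cv2.resize(cv2.imread('pics/w7.png')[160:245,240:310],None,fx=7,fy=7,interpolation=cv2.INTER_CUBIC))
```

```text
((276.0, 212.0), (44.0, 20.0), 90.0) [ 0.4086 -0.1351]
((273.5, 180.5), (17.0, 15.0), 90.0) [ 0.3923 -0.1558]
51.85762475387127 0.026422561606778666
[ 0.3871 -0.1605] [ 0.4214 -0.1217] 0.05177483032235501 [ 0.4042 -0.1411] 48.49039631576021
```

View pics/w7c.png

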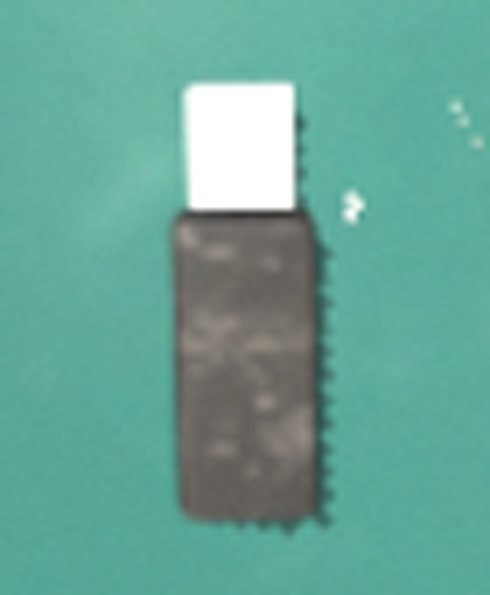

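Run:
```python
from p import *
plan([(.4068,-.1382,.03,48.5,25),(.4068,-.1382,.004,48.5,7)])
```

```text
from [ 0.4049 -0.1386  0.1198] q [-0.5   0.22 -0.58  0.78  0.   -1.33] t 13.08 rows 8 end [ 406.8 -138.2    4. ]
[0,22,0,0,0,0,1,23,0,0,0,0,0,22,-1,0,0,0,0.6,22.8,-0.2,-0.1,-1,0,0,6,0,0,0,0,0,7,0,0,0,0,0,6,0,0,0,0,0,7,0,0,0,0]
```

carry_out(plan=[0,22,0,0,0,0,1,23,0,0,0,0,0,22,-1,0,0,0,0.6,22.8,-0.2,-0.1,-1,0,0,6,0,0,0,0,0,7,0,0,0,0,0,6,0,0,0,0,0,7,0,0,0,0,0,0,0,0,0,0,0,0,0,0,0,0])

```text
clock: 13.92
tcp_pos: [0.407, -0.1388, 0.0043]
tcp_rot: [[0.662, 0.0, -0.75], [0.75, -0.001, 0.662], [-0.0, -1.0, -0.001]]
contact_force: [0.1, -0.3, 0.2]
gripper_width: 0.4
```

```bash
python3 snap.py wrist w8
```

```text
13.9167 [ 0.407  -0.1388  0.0043] [ 0.0846 -0.2522  0.1888] 0.4002502280309211
```

View pics/w8.png

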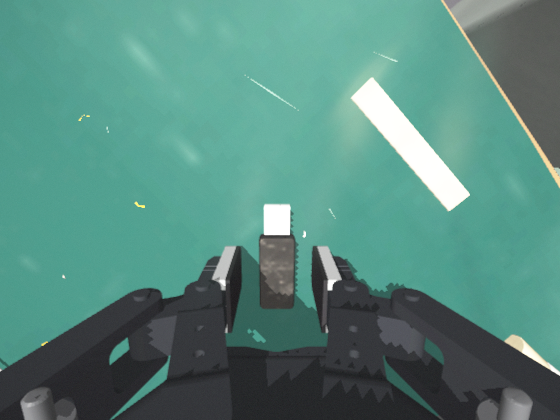

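Centred between the fingers, so I'll close on it.

carry_out(plan=[0,0,0,0,0,0,0,0,0,0,0,0,0,0,0,0,0,0,0,0,0,0,0,0,0,0,0,0,0,0], hand=0)

```text
clock: 14.38
tcp_pos: [0.4072, -0.1391, 0.0046]
tcp_rot: [[0.662, 0.001, -0.75], [0.75, -0.001, 0.662], [-0.0, -1.0, -0.002]]
contact_force: [-1.0, -0.3, 5.7]
gripper_width: 0.187
```

Run:
```python
from p import *
# place so stick long axis along tray short axis (yaw -16.4)
plan([(.407,-.1388,.10,48.5),(.4708,.0778,.10,-16.4,30),(.4708,.0778,.035,-16.4,20)],tmax=6)
```

```text
from [ 0.4072 -0.1391  0.0046] q [-0.5   0.4  -0.71  0.46 -0.   -1.35] t 14.38 rows 18 end [470.8  77.8  35. ]
[0,-32,0,0,0,0,0,-32,0,0,0,0,0.1,-31.4,0.2,0.1,0.1,0,19,0,9,0,6,0,18,0,11,0,6,0,16,0,12,0,6,0,15,0,14,0,6,0,13,0,15,0,6,0,12,0,17,0,6,0,10,0,18,0,6,0,8,0,19,0,6,0,6,0,20,0,6,0]
[4,0,20,0,5,0,1.9,0,19.9,0,5.9,0,0,16,0,0,0,0,0,16,0,0,0,0,0,16,0,0,0,0,0,17,0,0,0,0]
```

carry_out(plan=[0,-32,0,0,0,0,0,-32,0,0,0,0,0.1,-31.4,0.2,0.1,0.1,0,19,0,9,0,6,0,18,0,11,0,6,0,16,0,12,0,6,0,15,0,14,0,6,0,13,0,15,0,6,0,12,0,17,0,6,0,10,0,18,0,6,0,8,0,19,0,6,0,6,0,20,0,6,0])

```text
clock: 15.38
tcp_pos: [0.4593, 0.0403, 0.0997]
tcp_rot: [[0.995, -0.001, 0.101], [-0.101, 0.0, 0.995], [-0.001, -1.0, 0.0]]
contact_force: [-0.1, -0.2, -1.1]
gripper_width: 0.184
```

carry_out(plan=[4,0,20,0,5,0,1.9,0,19.9,0,5.9,0,0,16,0,0,0,0,0,16,0,0,0,0,0,16,0,0,0,0,0,17,0,0,0,0,0,0,0,0,0,0,0,0,0,0,0,0])

```text
clock: 16.05
tcp_pos: [0.4697, 0.078, 0.0343]
tcp_rot: [[0.959, -0.003, 0.283], [-0.283, 0.0, 0.959], [-0.003, -1.0, -0.0]]
contact_force: [0.2, -0.2, 1.1]
gripper_width: 0.189
```

```bash
python3 snap.py wrist w9
```

```text
16.05 [0.4697 0.078  0.0343] [ 0.2359 -0.1935  1.0632] 0.18857408882081703
```

View pics/w9.png

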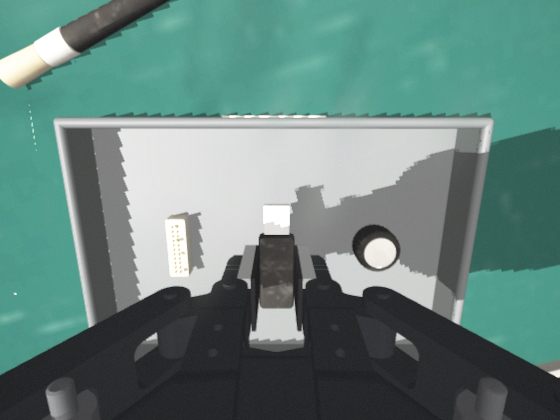

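carry_out(plan=[0,10,0,0,0,0,0,9,0,0,0,0,0,5.5,0,0,0,0,0,2,0,0,0,0,0,0,0,0,0,0,0,0,0,0,0,0])

```text
clock: 16.6
tcp_pos: [0.4705, 0.0781, 0.0082]
tcp_rot: [[0.959, -0.001, 0.283], [-0.283, 0.0, 0.959], [-0.001, -1.0, 0.0]]
contact_force: [-0.1, 0.3, -0.9]
gripper_width: 0.187
```

carry_out(plan=[0,0,0,0,0,0,0,0,0,0,0,0,0,0,0,0,0,0], hand=27)

```text
clock: 16.85
tcp_pos: [0.4705, 0.0781, 0.0082]
tcp_rot: [[0.959, -0.001, 0.283], [-0.283, 0.0, 0.959], [-0.001, -1.0, 0.0]]
contact_force: [-0.0, 0.3, 0.1]
gripper_width: 0.318
```

Run:
```python
from p import *
plan([(.4708,.0778,.10,-16.4),(.47,.05,.16,-16.4,30)],tmax=6)
```

```text
from [0.4705 0.0781 0.0082] q [ 0.01  0.46 -0.58  0.53  0.    0.3 ] t 16.85 rows 6 end [470.  50. 160.]
[0,-31,0,0,0,0,0,-30,0,0,0,0,0.3,-30.8,-0.2,0,0,0,2,-20,-9,0,0,0,2,-20,-9,0,0,0,3,-20.1,-8.8,0,0,0]
```

Run:
```python
from p import *
plan([(.4708,.0778,.10,-16.4),(.549,-.130,.13,90,30)],tmax=7)
```

```text
from [0.4705 0.0781 0.0082] q [ 0.01  0.46 -0.58  0.53  0.    0.3 ] t 16.85 rows 19 end [ 549.1 -130.   130. ]
[0,-31,0,0,0,0,0,-30,0,0,0,0,0.3,-30.8,-0.2,0,0,0,8,-2,-11,0,-7,0,7,-2,-12,0,-7,0,5,-2,-13,0,-7,0,4,-2,-13,0,-7,0,2,-2,-14,0,-7,0,1,-2,-14,0,-6,0,-1,-2,-14,0,-7,0,-3,-2,-14,0,-6,0,-4,-2,-13,0,-7,0]
[-6,-2,-13,0,-6,0,-7,-2,-12,0,-7,0,-8,-2,-11,0,-6,0,-9,-2,-10,0,-7,0,-11,-1,-9,0,-6,0,-11,-2,-8,0,-7,0,-12.2,-1.2,-6.3,0,-6.4,0]
```

carry_out(plan=[0,-31,0,0,0,0,0,-30,0,0,0,0,0.3,-30.8,-0.2,0,0,0,8,-2,-11,0,-7,0,7,-2,-12,0,-7,0,5,-2,-13,0,-7,0,4,-2,-13,0,-7,0,2,-2,-14,0,-7,0,1,-2,-14,0,-6,0,-1,-2,-14,0,-7,0,-3,-2,-14,0,-6,0,-4,-2,-13,0,-7,0])

```text
clock: 17.85
tcp_pos: [0.5145, -0.0403, 0.1179]
tcp_rot: [[0.709, -0.001, -0.706], [0.706, 0.0, 0.709], [-0.0, -1.0, 0.001]]
contact_force: [-0.1, 0.2, -0.1]
gripper_width: 0.316
```

carry_out(plan=[-6,-2,-13,0,-6,0,-7,-2,-12,0,-7,0,-8,-2,-11,0,-6,0,-9,-2,-10,0,-7,0,-11,-1,-9,0,-6,0,-11,-2,-8,0,-7,0,-12.2,-1.2,-6.3,0,-6.4,0,0,0,0,0,0,0,0,0,0,0,0,0], hand=32)

```text
clock: 18.6
tcp_pos: [0.5489, -0.1302, 0.1297]
tcp_rot: [[0.004, -0.001, -1.0], [1.0, 0.0, 0.004], [0.0, -1.0, 0.001]]
contact_force: [-0.3, 0.6, -0.4]
gripper_width: 0.368
```

```bash
python3 snap.py wrist w10;python3 snap.py top top10
python3 - <<'E'
import cv2
t=cv2.imread('pics/top10.png')
cv2.imwrite('pics/top10c.png',cv2.resize(t[170:290,150:340],None,fx=4,fy=4,interpolation=cv2.INTER_CUBIC))
E
```

```text
18.6 [ 0.5489 -0.1302  0.1297] [-0.2716  0.5817 -0.4416] 0.36835711946544974
18.65 [ 0.5485 -0.1296  0.1296] [-0.6742  0.3038 -0.3078] 0.3715367019122293
```

View pics/w10.png

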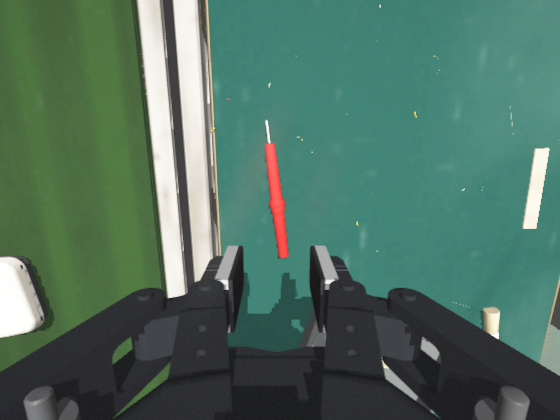

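View pics/top10c.png

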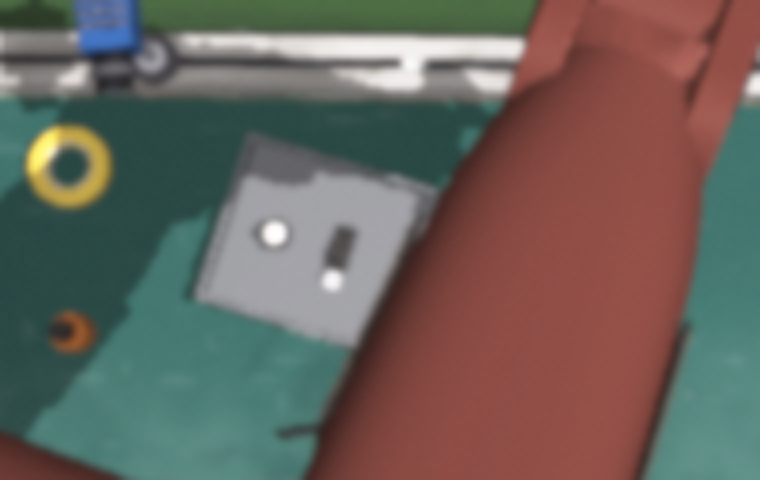

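Run:
```python
from p import *
from h import *
W=load('w10');im=W['image']
k,cs=blob(im,[0,120,70],[10,255,255],(255,135,300,265));c,v,a,b,N=pca(k)
A,B,C=[onplane(W,q,.007)[:2] for q in(a,b,c)];print(a,b,A,B,C,np.linalg.norm(A-B),np.degrees(np.arctan2(*(A-B)[::-1])),np.degrees(np.arctan2(*(B-A)[::-1])))
k,cs=blob(im,[0,0,140],[179,70,255],(258,116,275,146));c,v,a,b,N=pca(k);print('needle',a,b,[onplane(W,q,.007)[:2] for q in(a,b)])
# rows: midline fit at several v
k,_=blob(im,[0,120,70],[10,255,255],(255,135,300,265))
vs=np.array([150,165,180,220,235,250]);us=np.array([np.nonzero(k[y])[0].mean() for y in vs]);P=np.array([onplane(W,(u,y),.007)[:2] for u,y in zip(us,vs)])
f=np.polyfit(P[:,1],P[:,0],1);print(P,'yaw',np.degrees(np.arctan2(1,f[0])),'x at -.13',np.polyval(f,-.13))
```

```text
[269.102  143.2381] [283.4139 257.3244] [ 0.5544 -0.1805] [ 0.5425 -0.0798] [ 0.5487 -0.1325] 0.10137979106476531 -83.24405535279824 96.75594464720174
needle [265.8522 119.0188] [268.8986 143.0129] [array([ 0.5568, -0.1995]), array([ 0.5546, -0.1806])]
[[ 0.5537 -0.175 ]
 [ 0.5521 -0.1627]
 [ 0.5506 -0.1501]
 [ 0.5468 -0.1149]
 [ 0.5446 -0.101 ]
 [ 0.5433 -0.0868]] yaw 96.72738143356834 x at -.13 0.5483208253291466
```

Run:
```python
import cv2
t=cv2.imread('pics/w10.png')
cv2.imwrite('pics/w10c.png',cv2.resize(t[110:265,240:310],None,fx=5,fy=5,interpolation=cv2.INTER_CUBIC)[:600*2])
```

```text
(no output)
```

View pics/w10c.png

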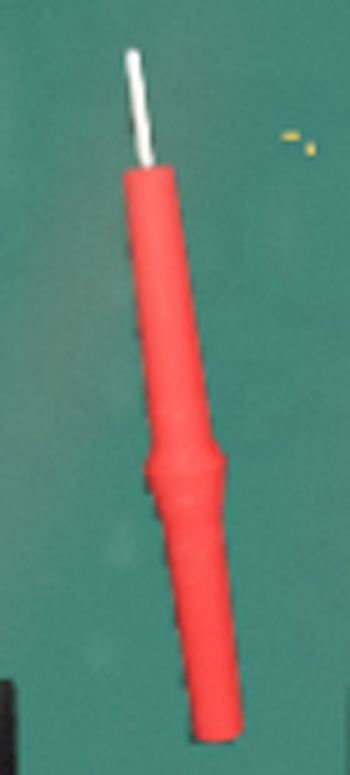

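Run:
```python
from p import *
plan([(.5504,-.1474,.03,96.7,25),(.5504,-.1474,.0035,96.7,7)])
```

```text
from [ 0.5484 -0.1293  0.1296] q [-0.36  0.44 -0.21  0.92  0.   -1.93] t 18.7 rows 9 end [ 550.4 -147.4    3.5]
[-4,20,0,0,-1,0,-4,20,0,0,-1,0,-3,20,-1,0,-2,0,-4,20,0,0,-1,0,-3.3,19.6,-0.5,-0.1,-1.9,0.1,0,7,0,0,0,0,0,6,0,0,0,0,0,7,0,0,0,0,0.1,6.5,0,0,0,0]
```

carry_out(plan=[-4,20,0,0,-1,0,-4,20,0,0,-1,0,-3,20,-1,0,-2,0,-4,20,0,0,-1,0,-3.3,19.6,-0.5,-0.1,-1.9,0.1,0,7,0,0,0,0,0,6,0,0,0,0,0,7,0,0,0,0,0.1,6,0,0,0,0,0,0,0,0,0,0,0,0,0,0,0,0])

```text
clock: 19.62
tcp_pos: [0.5512, -0.1479, 0.0045]
tcp_rot: [[-0.12, 0.001, -0.993], [0.993, -0.001, -0.12], [-0.001, -1.0, -0.001]]
contact_force: [-0.2, 0.5, 0.5]
gripper_width: 0.376
```

```bash
python3 snap.py wrist w11
```

```text
19.6167 [ 0.5512 -0.1479  0.0045] [-0.1903  0.5086  0.4823] 0.3755918327433737
```

View pics/w11.png

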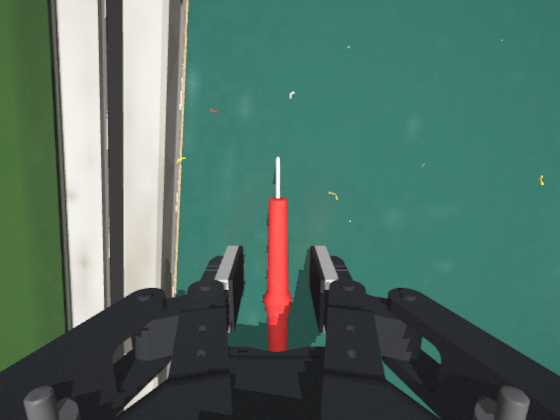

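carry_out(plan=[0,1,0,0,0,0,0,0,0,0,0,0,0,0,0,0,0,0,0,0,0,0,0,0,0,0,0,0,0,0,0,0,0,0,0,0,0,0,0,0,0,0], hand=0, force=35)

```text
clock: 20.25
tcp_pos: [0.5516, -0.1483, 0.0038]
tcp_rot: [[-0.12, 0.002, -0.993], [0.993, -0.002, -0.12], [-0.002, -1.0, -0.002]]
contact_force: [-0.4, -0.4, 5.3]
gripper_width: 0.153
```

```bash
python3 snap.py wrist w12
python3 - <<'E'
from p import *
plan([(.5505,-.1478,.12,96.7),(.45,.0,.20,140,32),(.40,.19,.22,188,32)],tmax=6)
E
```

```text
20.25 [ 0.5516 -0.1483  0.0038] [-0.4442 -0.3605  5.3347] 0.15294820602995352
from [ 0.5516 -0.1482  0.0038] q [-0.39  0.6  -0.33  0.64 -0.   -2.08] t 20.3 rows 21 end [400. 190. 220.]
[0,-29,0,0,0,0,0,-29,0,0,0,0,0,-29,0,0,0,0,0.3,-29.2,0.8,0.1,0.2,-0.1,20,-10,10,0,-5,0,21,-10,9,0,-5,0,21,-10,7,0,-6,0,22,-10,4,0,-5,0,22,-10,3,0,-6,0,22,-10,0,0,-5,0,22,-10,-2,0,-6,0,22.4,-10,-3.9,0,-5.3,0]
[18,-2,-13,0,-5,0,17,-2,-14,0,-5,0,15,-2,-15,0,-5,0,14,-2,-17,0,-6,0,12,-2,-18,0,-5,0,11,-3,-19,0,-6,0,8,-2,-20,0,-5,0,7,-3,-21,0,-6,0,4,-2.1,-21.4,0,-5,0]
```

View pics/w12.png

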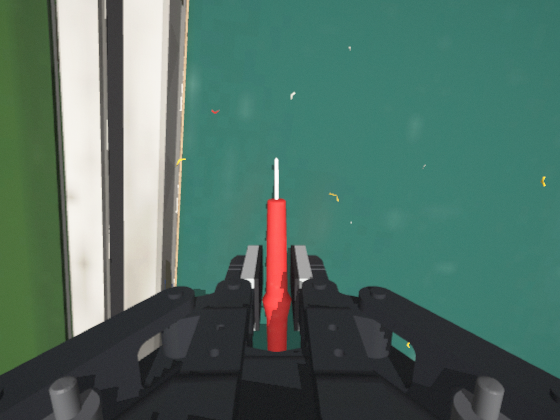

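carry_out(plan=[0,-15,0,0,0,0,0,-25,0,0,0,0,0,-25,0,0,0,0,0,0,0,0,0,0])

```text
clock: 20.63
tcp_pos: [0.5535, -0.149, 0.0724]
tcp_rot: [[-0.12, 0.006, -0.993], [0.993, -0.004, -0.12], [-0.004, -1.0, -0.006]]
contact_force: [1.2, -0.6, 0.4]
gripper_width: 0.157
```

```bash
python3 snap.py wrist w13;python3 snap.py scene s13;python3 - <<'E'
import cv2
t=cv2.imread('pics/s13.png')
cv2.imwrite('pics/s13c.png',cv2.resize(t[170:300,230:380],None,fx=5,fy=5,interpolation=cv2.INTER_CUBIC)[:600*2])
E
```

```text
20.6333 [ 0.5535 -0.149   0.0724] [ 1.2023 -0.6139  0.3512] 0.1573884908655141
20.6833 [ 0.5527 -0.1487  0.0705] [ 0.1051 -0.505  -0.6427] 0.15642221409627358
```

View pics/w13.png

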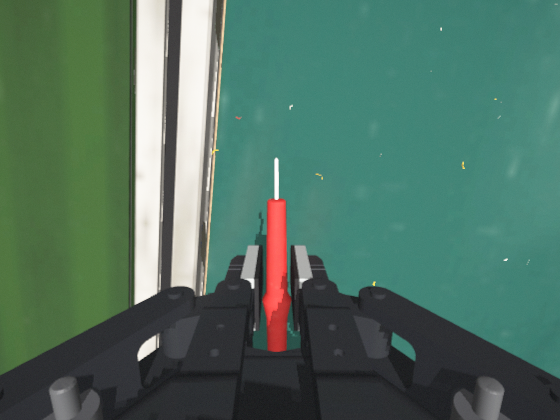

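View pics/s13c.png

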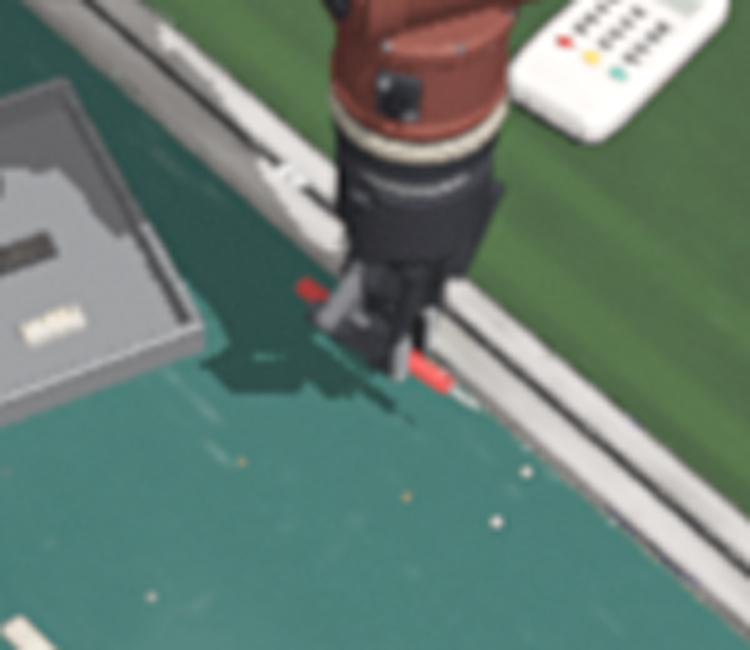

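Run:
```python
from p import *
from h import *
W=load('w13');R,t=W['R'],W['t'] 
d=W['tool_from_camera']
im=W['image'];k,cs=blob(im,[0,0,120],[179,70,255],(268,150,284,200));ys,xs=np.nonzero(k);top=ys.min();print('tip px',xs[ys<=top+2].mean(),top,'base',xs[ys>190].mean())
for uv in((276.2,157.5),(xs[ys>190].mean(),195)):
    r=d[:3,:3]@np.linalg.inv(W['camera_matrix'])@np.array([*uv,1]);c=d[:3,3];print((c+r*((-.0032-c[1])/r[1]))*1000)
plan([(.5525,-.1487,.12,96.7),(.45,.0,.25,140,32),(.44,.215,.32,188,32)],tmax=6)
```

```text
tip px 275.9 157 base 275.7142857142857
[-51.2736  -3.2     -0.0076]
[-34.615   -3.2     -0.2203]
from [ 0.5516 -0.1482  0.0689] q [-0.39  0.51 -0.27  0.78 -0.   -2.08] t 20.73 rows 19 end [440. 215. 320.]
[0,-26,0,0,0,0,-0.7,-25.1,-1,0.1,0.2,-0.1,20,-16,11,0,-5,0,21,-16,9,0,-5,0,21,-16,7,0,-6,0,22,-16,5,0,-5,0,22,-17,2,0,-6,0,23,-16,0,0,-5,0,22,-17,-2,0,-6,0,22.7,-16.1,-3.7,0,-5.3,0,16,-8,-18,0,-5,0,15,-8,-19,0,-5,0]
[13,-8,-20,0,-5,0,11,-8,-21,0,-6,0,9,-8,-22,0,-5,0,7,-8,-23,0,-6,0,4,-7,-23,0,-5,0,2,-8,-24,0,-6,0,0.3,-7.1,-24.1,0,-5,0]
```

Tip in the tool frame is about (-51.3,-3.2,0) mm. I'll move to the look pose above the camera.

carry_out(plan=[0,-26,0,0,0,0,-0.7,-25.1,-1,0.1,0.2,-0.1,20,-16,11,0,-5,0,21,-16,9,0,-5,0,21,-16,7,0,-6,0,22,-16,5,0,-5,0,22,-17,2,0,-6,0,23,-16,0,0,-5,0,22,-17,-2,0,-6,0,22.7,-16.1,-3.7,0,-5.3,0,16,-8,-18,0,-5,0,15,-8,-19,0,-5,0])

```text
clock: 21.73
tcp_pos: [0.4469, 0.0492, 0.2654]
tcp_rot: [[-0.868, -0.002, -0.497], [0.497, 0.0, -0.868], [0.002, -1.0, 0.001]]
contact_force: [0.6, -0.2, -1.3]
gripper_width: 0.158
```

carry_out(plan=[13,-8,-20,0,-5,0,11,-8,-21,0,-6,0,9,-8,-22,0,-5,0,7,-8,-23,0,-6,0,4,-7,-23,0,-5,0,2,-8,-24,0,-6,0,0.3,-7.1,-24.1,0,-5,0,0,0,0,0,0,0,0,0,0,0,0,0,0,0,0,0,0,0])

```text
clock: 22.57
tcp_pos: [0.4394, 0.2147, 0.3186]
tcp_rot: [[-0.99, -0.003, 0.138], [-0.138, -0.001, -0.99], [0.003, -1.0, 0.0]]
contact_force: [-0.3, -1.1, -0.8]
gripper_width: 0.156
```

```bash
python3 snap.py wrist w14; python3 -c "
from station import readout;print(readout.sense()['qpos'])"
```

```text
22.5667 [0.4394 0.2147 0.3186] [-0.3237 -1.0905 -0.8323] 0.15595969722612413
[ 3.03880958e-01  1.90203780e-01 -5.71711490e-02  1.32624376e+00
  2.97385717e-04 -2.97547637e+00]
```

View pics/w14.png

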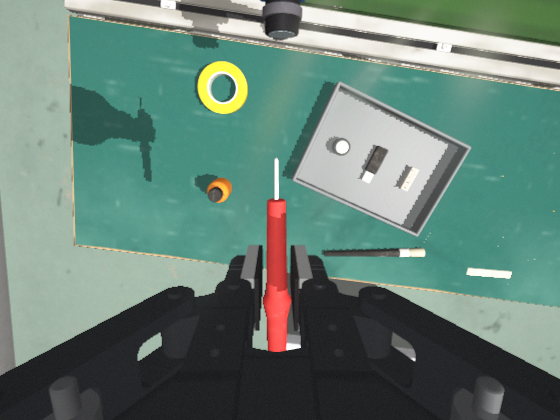

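carry_out(plan=[-20,0,0,0,0,0,-25,0,0,0,0,0,-25,0,0,0,0,0,-20,0,0,0,0,0,0,0,0,0,0,0,0,0,0,0,0,0,0,0,0,0,0,0])

```text
clock: 23.2
tcp_pos: [0.5283, 0.2267, 0.3192]
tcp_rot: [[-0.99, -0.002, 0.138], [-0.138, -0.0, -0.99], [0.002, -1.0, -0.0]]
contact_force: [-0.4, -0.4, -0.6]
gripper_width: 0.161
```

```bash
python3 snap.py wrist w15
python3 - <<'E'
import cv2
t=cv2.imread('pics/w15.png')
cv2.imwrite('pics/w15c.png',cv2.resize(t[0:160,200:360],None,fx=3.75,fy=3.75,interpolation=cv2.INTER_CUBIC))
E
```

```text
23.2 [0.5283 0.2267 0.3192] [-0.3802 -0.3919 -0.5989] 0.16067152888583677
```

View pics/w15c.png

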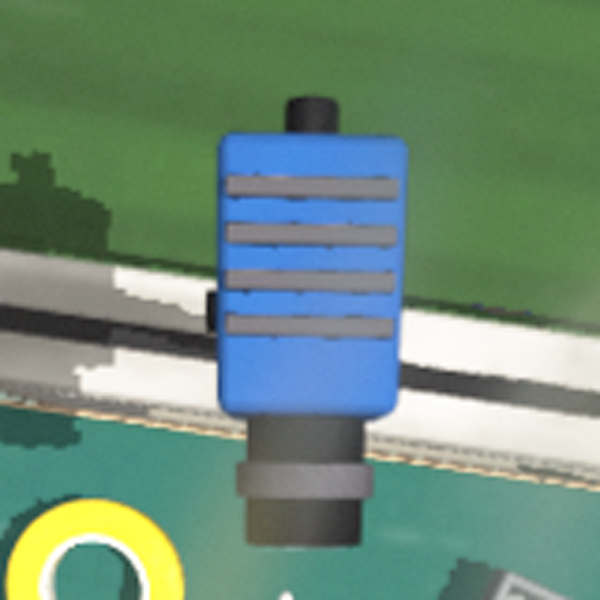

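Run:
```python
from h import *
W=load('w15')
P=lambda x,y:(200+x/3.75-.37,0+y/3.75-.37)
for za in(.165,.170,.175):
    zt=za+.020
    c=[onplane(W,P(*q),zt)[:2] for q in((221,138),(406,138),(397,412),(219,412))]
    L=c[0]-c[3];Rr=c[1]-c[2]
    ml=(c[2]+c[3])/2;mh=(c[0]+c[1])/2;m=(c[2]+c[3])/2
    yaw=lambda v:np.degrees(np.arctan2(v[1],v[0]))
    f=onplane(W,P(304,545),za)[:2]; b=onplane(W,P(306,430),za)[:2]
    fl=onplane(W,P(247,545),za)[:2];fr=onplane(W,P(361,545),za)[:2]
    k=onplane(W,P(312,100),za)[:2]
    print(za,'L',yaw(L),'R',yaw(Rr),'mid',yaw(mh-ml),'len',np.linalg.norm(L),'wid',np.linalg.norm(c[2]-c[3]),np.linalg.norm(c[0]-c[1]),'cross',yaw(c[3]-c[2])-90,yaw(c[0]-c[1])-90)
    print('  front',f,'wid',np.linalg.norm(fl-fr),'front->bodycentre yaw',yaw(sum(c)/4-f),'front->rear',yaw(k-f), 'mid body',sum(c)/4)
```

```text
0.165 L 6.634490989723576 R 7.323995563237014 mid 6.979210330348553 len 0.05482516538093753 wid 0.03941184598910084 0.038752057027768815 cross 7.920866970703145 7.921407283585594
  front [0.575  0.2289] wid 0.027837681398648766 front->bodycentre yaw 6.978729874384097 front->rear 7.084813295965563 mid body [0.6322 0.2359]
0.17 L 6.634490989723578 R 7.323995563236997 mid 6.979210330348561 len 0.05383368664313052 wid 0.03869910746757685 0.038051250375890015 cross 7.920866970703031 7.92140728358558
  front [0.5753 0.229 ] wid 0.02736821444786876 front->bodycentre yaw 6.984268352173669 front->rear 7.084813295965546 mid body [0.6315 0.2359]
0.175 L 6.634490989723581 R 7.323995563237025 mid 6.97921033034857 len 0.05284220790532351 wid 0.03798636894605285 0.03735044372401117 cross 7.920866970703088 7.921407283585594
  front [0.5756 0.2291] wid 0.02689874749708871 front->bodycentre yaw 6.990009926731074 front->rear 7.084813295965552 mid body [0.6308 0.2359]
```

Run:
```python
from p import *
plan([(.435,.2116,.319,187.1,30),(.435,.2116,.1653,187.1,28),(.4648,.2153,.1653,187.1,8)],tmax=6)
```

```text
from [0.5281 0.2269 0.3195] q [ 0.28  0.36  0.18  1.39  0.   -3.  ] t 23.25 rows 14 end [464.8 215.3 165.3]
[24,0,1,0,0,0,23,0,0,0,0,0,24,0,1,0,0,0,23.4,0.7,0.3,0,0.8,0.1,0,26,0,0,0,0,0,26,0,0,0,0,0,25,0,0,0,0,0,26,0,0,0,0,0,25,0,0,0,0,-0.1,25.7,0.1,0,0,0,-7,0,0,0,0,0,-8,0,0,0,0,0]
[-7,0,0,0,0,0,-8,0,0,0,0,0]
```

carry_out(plan=[24,0,1,0,0,0,23,0,0,0,0,0,24,0,1,0,0,0,23.4,0.7,0.3,0,0.8,0.1,0,26,0,0,0,0,0,26,0,0,0,0,0,25,0,0,0,0,0,26,0,0,0,0,0,25,0,0,0,0,0,25.7,0,0,0,0,0,0,0,0,0,0])

```text
clock: 24.17
tcp_pos: [0.4323, 0.2111, 0.1619]
tcp_rot: [[-0.992, -0.005, 0.125], [-0.125, -0.001, -0.992], [0.005, -1.0, 0.001]]
contact_force: [-1.3, -0.1, -0.4]
gripper_width: 0.153
```

carry_out(plan=[-7,0,0,0,0,0,-8,0,0,0,0,0,-7,0,0,0,0,0,-8,0,0,0,0,0,0,0,0,0,0,0,0,0,0,0,0,0,0,0,0,0,0,0])

```text
clock: 24.75
tcp_pos: [0.4656, 0.216, 0.1655]
tcp_rot: [[-0.992, 0.0, 0.125], [-0.125, 0.001, -0.992], [-0.001, -1.0, -0.0]]
contact_force: [0.6, -0.1, -0.6]
gripper_width: 0.156
```

```bash
python3 snap.py wrist w16;python3 snap.py scene s16;python3 snap.py top t16
python3 - <<'E'
import cv2
t=cv2.imread('pics/s16.png');cv2.imwrite('pics/s16c.png',cv2.resize(t[100:190,180:280],None,fx=6,fy=6,interpolation=cv2.INTER_CUBIC))
t=cv2.imread('pics/t16.png');cv2.imwrite('pics/t16c.png',cv2.resize(t[150:240,150:250],None,fx=6,fy=6,interpolation=cv2.INTER_CUBIC))
E
```

```text
24.75 [0.4656 0.216  0.1655] [ 0.6087 -0.1422 -0.5969] 0.15579702776320192
24.8 [0.4654 0.216  0.1654] [-0.1298  0.2953 -0.6933] 0.1556494979204934
24.85 [0.4653 0.216  0.1654] [-0.2598 -0.268  -1.5048] 0.15242173672922138
```

View pics/s16c.png

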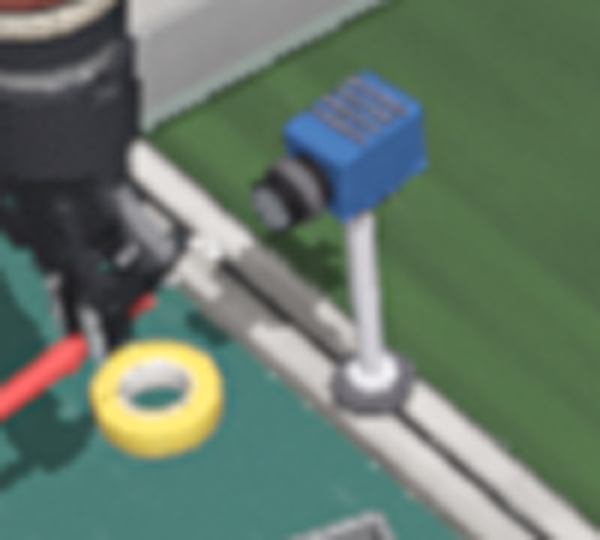

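View pics/t16c.png

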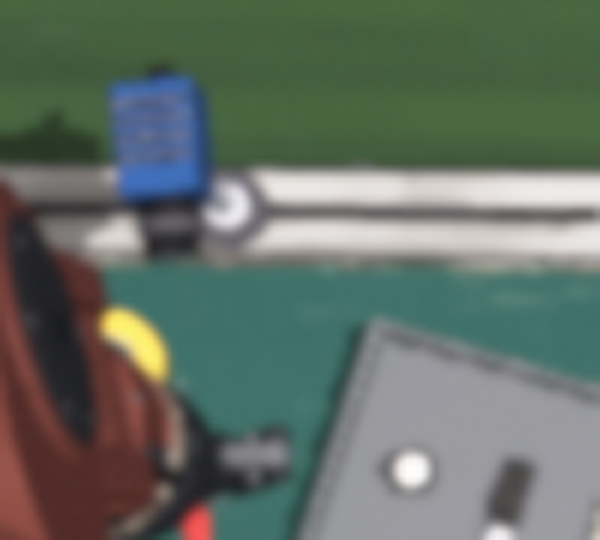

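View pics/w16.png

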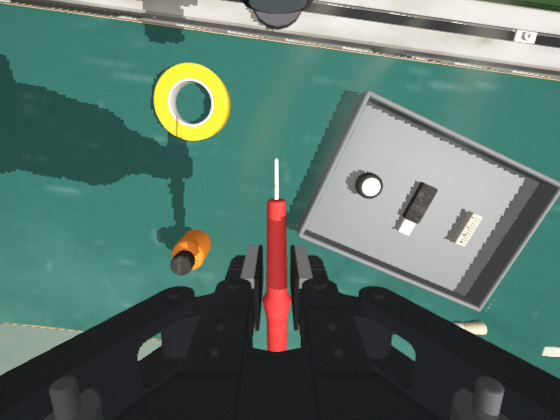

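Run:
```python
from h import *
S=load('s16')
def proj(X):
    x=S['camera_matrix']@(S['R']@np.array(X)+S['t']);return x[:2]/x[2]
ax=np.array([np.cos(np.radians(7.2)),np.sin(np.radians(7.2)),0]);tip=np.array([.4653,.2160,.1654])+.0513*ax+[0,0,.0032]
print('tip',tip)
k,cs=blob(S['image'],[0,120,70],[12,255,255],(150,135,212,200));ys,xs=np.nonzero(k)
print(len(xs),xs.min(),xs.max())
for s in(-.0195,-.025,-.1,-.11,-.1195):print('pred',s,proj(tip+s*ax))
for x in range(xs.min(),xs.max()+1,3):print(x,ys[xs==x].mean(),ys[xs==x].size,end=' | ')
print()
for z in(.165,.1685,.172):print('lens',z,proj([.5752,.2290,z]))
cv2.imwrite('pics/s16d.png',cv2.resize(S['image'][120:185,160:235,::-1],None,fx=8,fy=8,interpolation=cv2.INTER_CUBIC))
```

```text
tip [0.5162 0.2224 0.1686]
108 165 204
pred -0.0195 [204.6674 148.9785]
pred -0.025 [203.206  150.0407]
pred -0.1 [182.7345 164.9203]
pred -0.11 [179.9262 166.9615]
pred -0.1195 [177.2406 168.9135]
165 187.5 2 | 168 nan 0 | 171 182.5 2 | 174 183.0 1 | 177 167.5 4 | 180 166.5 6 | 183 164.5 6 | 186 162.5 6 | 189 160.0 5 | 192 158.0 5 | 195 nan 0 | 198 nan 0 | 201 nan 0 | 204 149.5 2 | 
lens 0.165 [225.3838 135.2467]
lens 0.1685 [225.2771 134.3271]
lens 0.172 [225.1701 133.404 ]<stdin>:10: RuntimeWarning: Mean of empty slice.
  ret = ret.dtype.type(ret / rcount)
```

View pics/s16d.png

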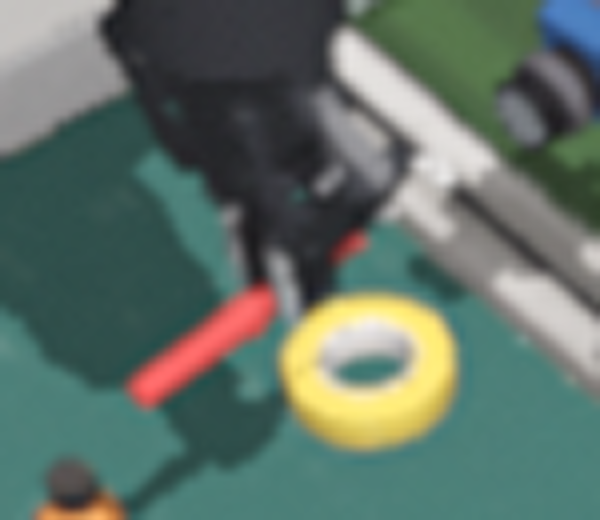

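carry_out(plan=[0,-1.5,0,0,0,0,0,0,0,0,0,0,0,0,0,0,0,0,0,0,0,0,0,0,0,0,0,0,0,0,0,0,0,0,0,0])

```text
clock: 25.4
tcp_pos: [0.4656, 0.216, 0.1668]
tcp_rot: [[-0.992, 0.001, 0.125], [-0.125, 0.0, -0.992], [-0.001, -1.0, -0.0]]
contact_force: [-0.1, 0.0, -1.0]
gripper_width: 0.156
```

```bash
python3 snap.py wrist w17; python3 snap.py scene s17
python3 - <<'E'
from h import *
import cv2
W=load('w17');im=cv2.cvtColor(W['image'],cv2.COLOR_RGB2GRAY)
for v in(4,8,12):print(v,im[v,238:318:4])
k,cs=blob(W['image'],[0,0,120],[179,70,255],(268,150,284,200));ys,xs=np.nonzero(k);print('tip',xs[ys<=ys.min()+2].mean(),ys.min())
from station import readout
s=readout.sense();print(s['tcp_pos'],s['tcp_rot'],s['qpos'],np.abs(s['joint_vel']).max(),s['clock'])
E
```

```text
25.4 [0.4656 0.216  0.1668] [-0.1295  0.0465 -0.9814] 0.15623988341793224
25.45 [0.4656 0.216  0.1669] [-0.4259  0.3101 -0.3396] 0.15886930072231717
4 [225 226  20  87  88  89  85  87  88  84  88  87  87  89  90  90  94  70
  75 100]
8 [226 227 203  24  87  88  88  87  89  87  87  89  88  87  90  92  87  69
  94 103]
12 [228 227 229 142  64  81  77  85  90  87  87  87  90  82  73  90 196 144
 115 106]
tip 276.0 157
[0.4656 0.216  0.1669] [[-0.9921  0.0007  0.1251]
 [-0.1251  0.0005 -0.9921]
 [-0.0007 -1.     -0.0004]] [ 0.2917  0.3146 -0.2971  0.9582  0.0003 -2.9753] 0.002461286088744549 25.5
```

View pics/w17.png

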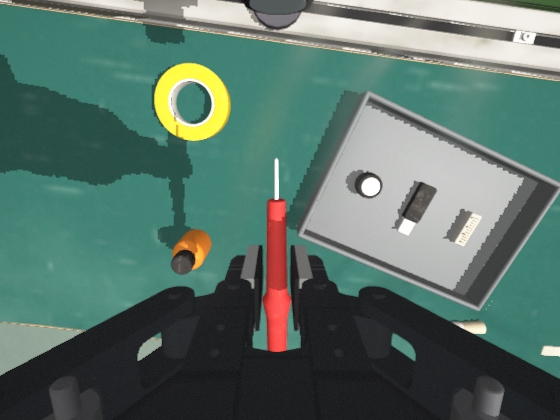

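View pics/s17.png

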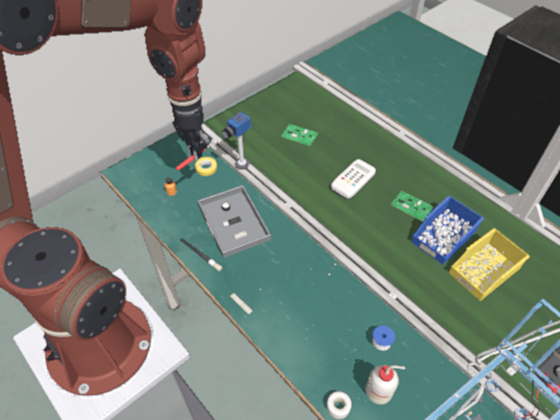

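The tip (276,157) and the lens barrel (about u 276–277) line up. All three parts lie in the tray, and the bottle, tape and spool look unmoved. I'm handing in.

```bash
python3 -c "
from station import order;print(order.finish_job())"
```

```text
the job is handed in; nothing more can be done
None
```

The job is handed in at about 25.5 s of the 72 s allowed. The connector, knob and memory stick are lying in the tray, each released less than about 1 mm above its floor. The probe is held level with its needle pointing into the lens.

**Last checks**
- **Parts in the tray:** the last wrist and scene pictures show all three lying in the tray.
- **Bystanders:** the flux bottle, tape and spool look to be where they were; I checked this by eye, not by measurement.
- **Needle position:** the tip should be about 59 mm in front of the lens, from the arm's position and where the probe sits in the grip. It is within about 1 mm of the lens axis sideways. The probe's yaw agrees with the camera's to within about 0.5°.
- **Level:** before a last 1.5 mm lift, the scene picture put the handle within 0.5 pixel of where a level probe should appear.
- **Forces:** the wrist force read no more than about 6 N after any move, and nothing touched the camera.

**Uncertain:** the lens height is the least sure value. My estimates disagreed, from about 0.165 m to 0.1725 m. I set the tip at 0.170 m, so it could be 2–3 mm off the axis vertically. The fingers hid the needle in the scene view, so I could not check the tip's height against the lens directly.

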